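Turn over the oiled slate coaster with the turner

ROBOT

A 6-joint arm with a two-finger parallel gripper is mounted at the origin on a cart in front of the work surface, level with it; the furniture and walls round the work are solid. World frame = base frame: x ahead of the robot, y to its left, z up, the work surface at z = 0. Lengths are in m, angles in rad, forces in N, time in s.
With the tool pointing down it reaches from about 0.25 to 0.8 m from the base axis. Payload 3.9 kg.
Tool frame: the origin (TCP) lies at the very end of the fingers, on their centre line; the grasp point (between the pads) lies 19 mm behind it (robot.tcp_to_grasp is the distance from the TCP to the grasp point, in m); z points along the fingers, y is the line along which they close (so a half turn about z gives the same grasp; the last joint's range is limited). The gripper opens to 85 mm and grips with 20 to 120 N. Pads are 22 mm wide; open, the fingers measure 114 mm over their backs; the gripper's body (76 mm by 85 mm) begins 54 mm behind the grasp point. The pads swing forward as they close: fully open they stand 13 mm farther back than shut.
Start: joints at [-1.106, 0.26, -0.138, 1.173, 0, 1.571], TCP at [0.235, -0.469, 0.231] pointing down, gripper open.
Joint ranges: [-2.78, 2.78], [-0.83, 1.72], [-1.28, 1.37], [-1.9, 2.12], [-1.57, 1.48], [-3.14, 3.14]. Speed limits (rad/s): [2.57, 2.57, 3.14, 3.14, 3.14, 3.14].

INTERFACE

Orientations are given as a unit quaternion [w, x, y, z].
In Python, from cell import robot gives the robot as it stands.
- The arm moves only by the tool step_arm, never from a script. Its argument "targets" is a list of rows, each a list of 3 entries, a list of its own where there are three numbers: the finger opening in mm, from 0 to 85.4, then the shift along the tool's x, y, z in mm, then the turn about the tool's z in degrees. In form: [[gripper, [dx, dy, dz], twist], ...]. A call has 1 to 12 rows; each row shifts and turns the commanded pose from where the row before left it, along the tool's axes as they then stand; what a row does not reach is not made up. A row lasts 1/12 s, in which the tool goes at most 41.7 mm and 7.16 degrees, less where a joint would pass 70% of its speed; a pose out of reach is approached as far as the arm can. A call is refused whole if a number of a shift passes 41.7 or a number of a turn 7.16, either way. A call with a gripper value outside its range is refused whole. The fingers move at their own pace and stop on an object; "force" is the grip in N (left out, the last holds). Time passes only in rows, so rows that do not move let the fingers close. It gives the time, the measured TCP pose, the force, the opening and the grip force at its end, in the units of the state.
- robot.get_state(): the state, without advancing time (a new reading comes with each control period).
- robot.grab_frame(name): name is "scene" or "top" or "wrist"; returns a dict with "image" (384x512x3 uint8, red, green, blue), "K" (3x3 intrinsics, pixels), "pose" (4x4, takes a point from camera to world coordinates); the wrist camera has in their place "hand_eye" (4x4, takes a point from camera to tool coordinates, whose origin is the TCP and whose axes are the flange's). Camera axes: x right, y up, looking along -z (the intrinsics and any distortion apply to the point x, -y, -z); pixel columns grow to the right and rows downward; lengths in m; the calibration is good to about 2 mm. A picture is of the moment at which its call begins: read the wrist's pose just before it. There is no depth.
- robot.job_done(): hands the job in; it is judged then, once.
Trained networks look in the newest picture that a camera, given by its name, has taken for a name from the list of things; names that differ only in an ending like _2 or _b are one class to them, and where a whole thing is asked for, a point or a joint stands for the part that bears it (a point fixed in the world has none). Each returns a list of dicts, best first, with "p" (0 to 1); they miss things now and then, are a little off and sometimes report something else, mostly with a low value. They report only what shows in the picture. A call takes as long as a camera call. They do not tell look-alikes from the thing itself.
- robot.silhouettes(label, camera): "mask" (384x512 bool, what is visible of it) and "uv" ([column, row] in pixels, amid what is visible of it).
The state is a dict: "time_s": time; "joints": joint angles; "qd": joint speeds; "joint_torque": joint torques, N m; "eef_pos": TCP position; "eef_rot": TCP orientation; "wrist_force": force on the tool from outside, world axes, zero at the start; "ft_torque": the same for the moment, N m; "opening": opening from 0.0 (shut) to 1.0 (fully open); "grasp_force": force on a finger pad.
Only numpy, scipy, OpenCV 4.12 (cv2) and the standard library are available. Lean on these libraries where they do the work, as an engineer would, in place of code of your own. Each camera call takes 0.05 s, during which the arm holds its last target. There are 200 camera calls.

TASK

The slate coaster standing on its four cork feet on the low level of the wooden drying board is freshly oiled, so turn it over with the turner and never touch it with the gripper: slide the blade along the board under the coaster's free edge, between the feet, lever that edge up with the far edge against the step, and tip the coaster over the step so that it lies feet up on the upper level. Then push it gently with the blade along the upper level until it lies square and fully home against the rail. Finally stand the turner level on the worktop on its blade and foot, clear of the board, let go of it, and leave the other things where they are; press only lightly with the turner throughout, never with more than 8 N on the board or 15 N on the coaster.

Things in the scene. Friction and masses are not known exactly. Their poses are not given: they have to be found in the camera images.
- drying_board: Fixed wooden drying board, 262 long (x) x 150 wide (y), origin on the worktop beneath it. x -150..-15: low level, top 8 mm above the worktop, open at its -x end. x -15..100: upper level, top 17 mm above the worktop (step 9 mm high). x 100..112: rail, top at 33 mm. +x runs from low level to rail, roughly towards the robot's right (-y), within 0.3 rad; z up.
- board_step (a point): Middle of the step's upper edge: board (-15, 0, 17); axes as the board's. At the start the coaster's edge is 0 to 8 mm short of the step's upright face.
- board_rail (a point): Foot of the rail's face that looks to the step, middle: board (100, 0, 17); axes as the board's. The coaster lies home with its edge against this face, its origin then at board x = 52.
- coaster: Dark slate coaster, 96 (x) x 97 (y) x 7 thick, about 0.09 kg, four cork feet 14 mm across, 4 high, at (+-39, +-39). Origin: middle of the face with the feet; z from the feet through the slate. Starts on its feet on the low level: slate 4 to 11 mm above that level, 64 mm clear between feet, x within 0.08 rad of the board's. Turned over: z down, origin 24 mm above the worktop.
- turner: Cranked turner, 0.16 kg, stands on the worktop at the robot's left, blade towards the right. Origin level with its underside; x to the blade's front edge, z up. Steel blade x 20..90, 50 wide, 2 thick, bent up at x 22 by 0 to 0.18 rad, so its front edge is 0 to 12 mm above z 0: find it by touch (stiff, stays bent). Wooden handle x -110..-10, 24 wide (y), z 35..55; foot at x -93..-83 down to z 0.
- turner_grip (a point): Point in the handle, 45 mm above the blade's underside, turner (-40, 0, 45); grasp the handle across the turner's y, from x -65 to x -20. A strap 18 wide rises to the handle from x 25 to x -15.
- salt_shaker: Bystander: glass salt shaker, 44 across, 90 tall; origin under its centre
- spice_jar: Bystander: spice jar with green cap, 46 across, 106 tall; origin under its centre
- tin: Bystander: food tin, 58 across, 72 tall; origin under its centre
- jigger: Bystander: double bar measure, 43 across, 78 tall; origin under its centre
- spare_coaster: Bystander: slate coaster without feet, 96 x 96 x 7, flat on the worktop beyond the turner; origin under its centre
- bottle_stopper: Bystander: steel bottle stopper, 34 across, 60 tall; origin under its centre
- mug: Bystander: white mug, 78 across, 97 tall; origin under its centre
Things that resemble listed ones, but are neither listed nor needed, are in the scene too. Leave any red look-alike of the coaster alone.

How it is judged:
On the way, in this order (a step that is already met when the one before it is completed fails the run):
1. the held turner levers the coaster up on edge (angle between coaster's own z axis and vertical between 0.5 and 1.5 rad and contact force between turner and coaster above 0.05 N and contact force between the fingers and turner above 1 N), for 0.1 s.
2. the coaster lies feet up on the upper level (angle between coaster's own z axis and vertical above 3.05 rad and z of coaster in the frame of drying_board between 0.021 and 0.027 m and x of coaster in the frame of drying_board above 0 m), for 0.2 s.
At the end, for the whole second after the job is handed in: The coaster lies flat, feet up, on the upper level, its edge against the rail within 2 mm and square to it within 0.06 rad, within 27 mm of the board's middle line; the turner stands level on its blade and foot on the worktop, touching neither board nor coaster, released; everything at rest (all of step 2 and x of coaster in the frame of drying_board between 0.0498 and 0.0545 m and y of coaster in the frame of drying_board between -0.027 and 0.027 m and angle between the x axis of coaster and the x axis of drying_board, either way round below 0.06 rad and linear speed of each of coaster, turner below 0.01 m/s and angle between turner's own z axis and vertical below 0.06 rad and height (world z) of turner_grip below 0.05 m and contact force between turner and drying_board below 0.01 N and contact force between turner and coaster below 0.01 N and contact force between the fingers and turner below 0.01 N).
It fails at once if the gripper or arm touches the coaster (contact force between any of the fingers, the arm and coaster above 0.1 N).
It fails at once if the turner presses on the coaster with more than 15 N (contact force between turner and coaster above 15 N).
It fails at once if the turner presses on the board with more than 8 N (contact force between turner and drying_board above 8 N).
It fails at once if a bystander is moved by more than 3 cm (distance of any of salt_shaker, spice_jar, tin, jigger, spare_coaster, bottle_stopper, mug from where it was at the start of the episode above 0.03 m).
It also fails if it takes over 66 s, if anything falls off the work surface, if the arm or the gripper's body presses on something with over 40 N, if the wrist force passes 120 N, or if a joint passes its speed limit or range.

## Working session

There is one attempt and no reset: what is moved stays moved. The work goes in short steps, Python scripts to look and compute and a tool call to move; the robot and the scene stay as the last step left them, time stands still between calls to the robot, and variables do not carry over. Pictures are saved under pics/ and viewed, at most 10 in all, crops included, and the job is handed in when it is done.

Besides the shell and the picture viewer there is one more tool, called after ">>>" by a JSON object that holds its "fn" and its "kwargs", one argument or row to a line. step_arm: Moves the arm, as the interface text tells. Its arguments: {"type":"object","properties":{"targets":{"type":"array","items":{"type":"array"}},"force":{"type":"number"}},"required":["targets"]}

```bash
ls; mkdir -p pics; cat > h.py <<'E'
from cell import robot
import numpy as np, cv2
from scipy.spatial.transform import Rotation as R
def cam(name):
    st=robot.get_state(); f=robot.grab_frame(name)
    if 'pose' in f: P=np.array(f['pose'])
    else:
        T=np.eye(4); q=st['eef_rot']; T[:3,:3]=R.from_quat([q[1],q[2],q[3],q[0]]).as_matrix(); T[:3,3]=st['eef_pos']
        P=T@np.array(f['hand_eye'])
    return f['image'],np.array(f['K']),P
def ray(uv,K,P,z):
    uv=np.atleast_2d(uv).astype(float)
    d=np.c_[(uv[:,0]-K[0,2])/K[0,0],-(uv[:,1]-K[1,2])/K[1,1],-np.ones(len(uv))]@P[:3,:3].T
    t=(z-P[2,3])/d[:,2]
    return P[:3,3]+d*t[:,None]
def proj(X,K,P):
    c=(np.atleast_2d(X)-P[:3,3])@P[:3,:3]
    return np.c_[K[0,2]+K[0,0]*c[:,0]/-c[:,2],K[1,2]-K[1,1]*c[:,1]/-c[:,2]]
def save(n,im): cv2.imwrite('pics/'+n+'.png',im[:,:,::-1])
E
python3 - <<'E'
from h import *
for n in ['top','scene']:
    im,K,P=cam(n); save(n+'0',cv2.resize(im,(768,576)))
    print(n,K.tolist(),P[:3,3], robot.grab_frame(n).keys())
    for l in ['drying_board','coaster','turner','turner_grip']:
        for s in robot.silhouettes(l,n)[:3]:
            r=cv2.minAreaRect(np.argwhere(s['mask'])[:,::-1].astype(np.float32))
            print(l,round(s['p'],2),s['uv'],s['mask'].sum(),r)
print(robot.get_state())
E
```

```text
pics
top [[362.1030167201141, 0.0, 257.2732660778121], [0.0, 362.1030167201141, 200.21790993389638], [0.0, 0.0, 1.0]] [0.47014617 0.02091954 1.095123  ] dict_keys(['image', 'K', 'pose'])
drying_board 0.7 [288.9, 208.1] 3273 ((276.7256164550781, 205.5304718017578), (88.19833374023438, 51.47804641723633), 7.696051120758057)
coaster 0.96 [260.7, 200.5] 1004 ((260.54949951171875, 201.50494384765625), (32.040199279785156, 31.74168586730957), 5.710593223571777)
coaster 0.73 [375.3, 275.7] 1104 ((374.86151123046875, 273.9923095703125), (34.7297248840332, 32.86920166015625), 29.74488067626953)
coaster 0.57 [131.0, 211.7] 1038 ((127.94198608398438, 211.4931640625), (33.6502799987793, 32.30659866333008), 6.709836959838867)
turner 0.61 [185.7, 252.3] 771 ((171.28997802734375, 251.969970703125), (71.27635955810547, 17.111984252929688), 8.130102157592773)
turner 0.45 [227.6, 132.5] 223 ((230.0, 134.0), (18.0, 14.0), 90.0)
turner 0.39 [237.3, 278.7] 192 ((233.5, 280.0), (16.0, 13.0), 90.0)
turner_grip 0.95 [186.9, 249.6] 723 ((171.48825073242188, 251.2332305908203), (71.36783599853516, 16.39374923
[... 1047 characters left out ...]
nts': array([-1.10601380e+00,  2.59975711e-01, -1.38088633e-01,  1.17270688e+00,
       -9.34129881e-06,  1.57081979e+00]), 'qd': array([ 1.44273298e-03,  1.00947076e-03,  4.47903442e-05, -3.88588173e-04,
       -7.15307044e-04, -2.28210192e-03]), 'joint_torque': array([ 8.76156696e-05, -4.05370224e+01,  2.54112107e+01,  1.41080483e-03,
       -1.12549335e-04, -7.16932327e-07]), 'eef_pos': array([ 0.23531429, -0.46930296,  0.23132137]), 'eef_rot': array([ 1.32901594e-05,  9.73121159e-01,  2.30293745e-01, -1.65417666e-06]), 'wrist_force': array([0.40603542, 0.56706968, 0.85470501]), 'ft_torque': array([-0.04263053,  0.01423291,  0.00949461]), 'grasp_force': 0.0, 'opening': 1.0006106306471396}
```

View pics/top0.png

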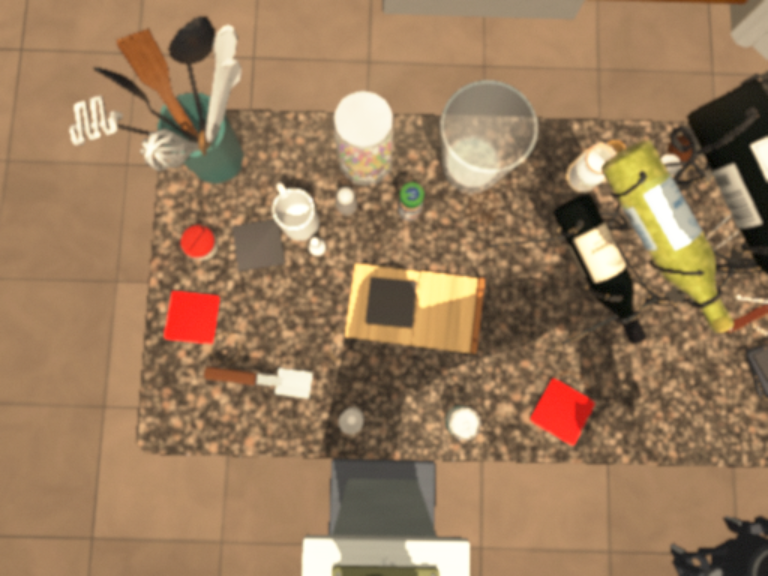

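View pics/scene0.png

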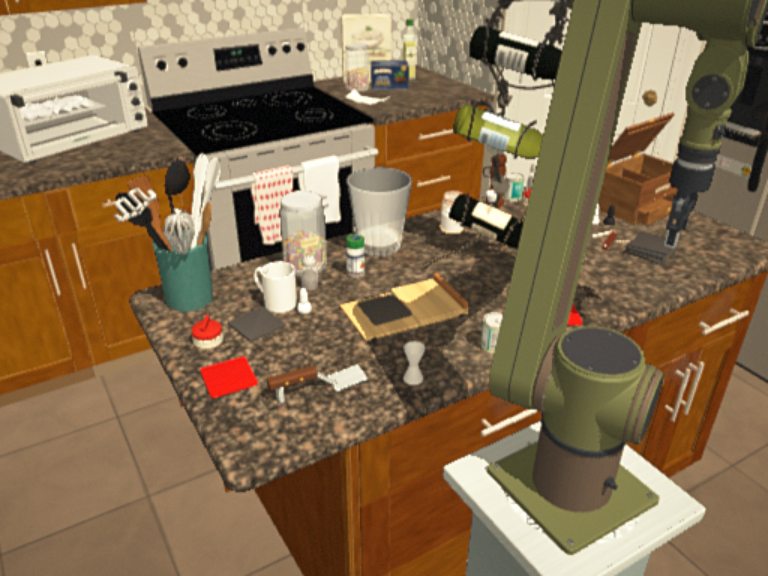

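The slate coaster on the board (top 260,201) is the target. Possible confusions are the spare slate at (172,163) and the red look-alikes at (128,211) and (375,274). The turner is at (172,252), with the utensils in the crock as its look-alikes. I'll compute poses and the first move.

```bash
cat >> h.py <<'E'
def delta(target_xyz,st=None):
    st=st or robot.get_state(); q=st['eef_rot']; M=R.from_quat([q[1],q[2],q[3],q[0]]).as_matrix()
    return np.round(1000*(M.T@(np.array(target_xyz)-st['eef_pos'])),1)
def tyaw(st=None): # world angle of tool x
    st=st or robot.get_state(); q=st['eef_rot']; M=R.from_quat([q[1],q[2],q[3],q[0]]).as_matrix()
    return np.degrees(np.arctan2(M[1,0],M[0,0]))
E
python3 - <<'E'
from h import *
im,K,P=cam('top')
c=np.array([[356,266],[346,338],[484,278],[477,353]])/1.5
for p,z in zip(c,[.008,.008,.033,.033]): print('corner',ray(p,K,P,z)[0])
for l,z in [('coaster',.019),('turner',.03)]:
    for s in robot.silhouettes(l,'top')[:1]:
        r=cv2.boxPoints(cv2.minAreaRect(np.argwhere(s['mask'])[:,::-1].astype(np.float32)))
        print(l,ray(r,K,P,z)[:,:2].round(3).tolist(),ray(s['uv'],K,P,z))
for l,z in [('jigger',.07),('tin',.07),('spare_coaster',0),('spice_jar',.1),('mug',.09),('bottle_stopper',.05),('salt_shaker',.09)]:
    for s in robot.silhouettes(l,'top')[:2]: print(l,round(s['p'],2),ray(s['uv'],K,P,z)[0].round(3))
st=robot.get_state(); print(tyaw(st), robot.grab_frame('wrist')['hand_eye'])
E
```

```text
corner [0.68136013 0.07164646 0.008     ]
corner [0.53458996 0.08723356 0.008     ]
corner [ 0.65873559 -0.18444617  0.033     ]
corner [ 0.50989505 -0.17065417  0.033     ]
coaster [[0.38, -0.27], [0.468, -0.32], [0.421, -0.41], [0.334, -0.36]] [[ 0.39354804 -0.33889014  0.019     ]]
jigger 0.7 [0.376 0.065 0.07 ]
tin 0.87 [ 0.381 -0.139  0.07 ]
spare_coaster 0.97 [0.721 0.269 0.   ]
mug 0.93 [0.765 0.184 0.09 ]
mug 0.63 [ 0.584 -0.079  0.09 ]
salt_shaker 0.63 [0.791 0.095 0.09 ]
26.630164030920355 [[ 3.77377877e-04  9.51353699e-01  3.08100629e-01  7.89866503e-02]
 [ 9.99999060e-01 -7.65238002e-04  1.13805182e-03  2.62569152e-04]
 [ 1.31846012e-03  3.08099910e-01 -9.51353093e-01 -1.43329757e-01]
 [ 0.00000000e+00  0.00000000e+00  0.00000000e+00  1.00000000e+00]]
```

```bash
cat >> h.py <<'E'
def plan(target,yaw,n,st=None):
    """rows (dx,dy,dz mm, twist deg) of a straight line with tool pointing down"""
    st=st or robot.get_state(); p=np.array(st['eef_pos']); y=tyaw(st); dy=(yaw-y+180)%360-180
    d=(np.array(target)-p)*1000/n; tw=-dy/n
    for i in range(n):
        a=np.radians(y+dy*i/n); X=np.array([np.cos(a),np.sin(a)]); Y=np.array([np.sin(a),-np.cos(a)])
        print([round(float(d[:2]@X),1),round(float(d[:2]@Y),1),round(-float(d[2]),1)],round(tw,2))
E
python3 - <<'E'
from h import *
im,K,P=cam('top')
t=np.array([[205,374],[255,380],[278,382],[312,383],[296,384]])/1.5
for p,z in zip(t,[.055,.055,.005,.005,.005]): print(ray(p,K,P,z)[0].round(3))
plan([0.6,0.08,0.20],84,18)
E
```

```text
[0.458 0.348 0.055]
[0.448 0.253 0.055]
[0.445 0.219 0.005]
[0.444 0.152 0.005]
[0.441 0.183 0.005]
[31.8, -18.2, 1.7] -3.19
[32.8, -16.4, 1.7] -3.19
[33.6, -14.6, 1.7] -3.19
[34.4, -12.7, 1.7] -3.19
[35.0, -10.7, 1.7] -3.19
[35.6, -8.8, 1.7] -3.19
[36.0, -6.8, 1.7] -3.19
[36.3, -4.8, 1.7] -3.19
[36.5, -2.7, 1.7] -3.19
[36.6, -0.7, 1.7] -3.19
[36.6, 1.3, 1.7] -3.19
[36.5, 3.4, 1.7] -3.19
[36.2, 5.4, 1.7] -3.19
[35.9, 7.4, 1.7] -3.19
[35.4, 9.4, 1.7] -3.19
[34.8, 11.3, 1.7] -3.19
[34.1, 13.2, 1.7] -3.19
[33.4, 15.1, 1.7] -3.19
```

>>> {"fn": "step_arm", "kwargs": {
  "targets": [
    [85, [31.8, -18.2, 1.7], -3.2],
    [85, [32.8, -16.4, 1.7], -3.2],
    [85, [33.6, -14.6, 1.7], -3.2],
    [85, [34.4, -12.7, 1.7], -3.2],
    [85, [35, -10.7, 1.7], -3.2],
    [85, [35.6, -8.8, 1.7], -3.2],
    [85, [36, -6.8, 1.7], -3.2],
    [85, [36.3, -4.8, 1.7], -3.2],
    [85, [36.5, -2.7, 1.7], -3.2],
    [85, [36.6, -0.7, 1.7], -3.2],
    [85, [36.6, 1.3, 1.7], -3.2],
    [85, [36.5, 3.4, 1.7], -3.2]
  ]
}}

```text
time_s: 2.2
eef_pos: [0.4788, -0.101, 0.211]
eef_rot: [0.0, 0.842, 0.539, 0.0]
wrist_force: [0.6, -0.7, 0.9]
opening: 0.998
grasp_force: 0.0
```

>>> {"fn": "step_arm", "kwargs": {
  "targets": [
    [85, [36.2, 5.4, 1.7], -3.2],
    [85, [35.9, 7.4, 1.7], -3.2],
    [85, [35.4, 9.4, 1.7], -3.2],
    [85, [34.8, 11.3, 1.7], -3.2],
    [85, [34.1, 13.2, 1.7], -3.2],
    [85, [33.4, 15.1, 1.7], -3.2],
    [85, [0, 0, 0], 0],
    [85, [0, 0, 0], 0]
  ]
}}

```text
time_s: 2.87
eef_pos: [0.5995, 0.0824, 0.1999]
eef_rot: [-0.0, 0.741, 0.672, -0.0]
wrist_force: [-0.6, 0.4, -0.6]
opening: 0.991
grasp_force: 0.0
```

```bash
python3 - <<'E'
from h import *
im,K,P=cam('wrist'); save('w1',cv2.resize(im,(768,576)))
st=robot.get_state(); print(st['eef_pos'],tyaw(st),st['joints'],st['time_s'])
for l,z in [('drying_board',.01),('coaster',.019)]:
    for s in robot.silhouettes(l,'wrist')[:2]:
        r=cv2.boxPoints(cv2.minAreaRect(np.argwhere(s['mask'])[:,::-1].astype(np.float32)))
        w=ray(r,K,P,z)[:,:2]
        print(l,s['p'],s['uv'],r.tolist(),w.round(4).tolist(),w.mean(0))
np.savez('w1.npz',K=K,P=P)
E
```

```text
[0.5986269  0.08113498 0.20017148] 84.28304945667279 [ 1.34964210e-01  4.10370664e-01  4.07623884e-03  1.16581263e+00
 -4.71299360e-04  1.80554090e+00] 2.9167
drying_board 0.92 [260.9, 277.8] [[195.87449645996094, 347.7754821777344], [199.2852020263672, 163.59786987304688], [335.34967041015625, 166.11758422851562], [331.93896484375, 350.2951965332031]] [[0.4876, -0.1694], [0.5344, 0.0953], [0.69, 0.0772], [0.6809, -0.1924]] [ 0.59820619 -0.04735341]
coaster 0.85 [271.6, 228.8] [[230.0, 196.0], [311.0, 196.0], [311.0, 270.0], [230.0, 270.0]] [[0.5658, 0.0558], [0.6592, 0.0467], [0.6552, -0.0517], [0.5535, -0.0419]] [0.60842482 0.00222457]
coaster 0.56 [94.9, 73.1] [[55.99998474121094, 3.814697265625e-06], [108.86309814453125, -11.951656341552734], [137.3843536376953, 114.20005798339844], [84.521240234375, 126.15171813964844]] [[0.425, 0.2677], [0.4778, 0.2724], [0.4792, 0.1564], [0.4197, 0.1497]] [0.45040111 0.21153868]
```

View pics/w1.png

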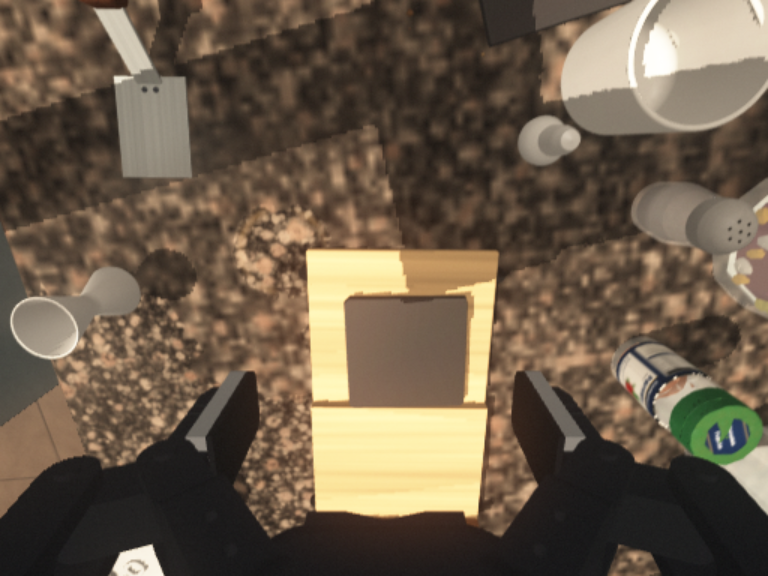

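```bash
python3 - <<'E'
from h import *
d=np.load('w1.npz');K,P=d['K'],d['P']
f=lambda px,z: ray((np.array(px)+.5)/1.5-.5,K,P,z)[:,:2]
B=f([[307,250],[498,250]],.008); S=f([[312,405],[488,405]],.017); C=f([[346,297],[466,296],[348,406],[465,405]],.019); T=f([[114,77],[187,77],[122,178],[191,178]],.006)
ang=lambda v: np.degrees(np.arctan2(v[1],v[0]))
print('B',B,B.mean(0),ang(B[1]-B[0])); print('S',S,S.mean(0),ang(S[1]-S[0])); print('x dir',ang(S.mean(0)-B.mean(0)),np.linalg.norm(S.mean(0)-B.mean(0)))
print('C',C,C.mean(0),ang(C[1]-C[0]),ang(C[2:].mean(0)-C[:2].mean(0)))
print('T',T,T.mean(0),ang(T[1]-T[0]),ang(T[2:].mean(0)-T[:2].mean(0)))
E
```

```text
B [[0.53943915 0.09090101]
 [0.68644676 0.07658988]] [0.61294295 0.08374544] -5.560201008882445
S [[ 0.5252298  -0.04020275]
 [ 0.67331359 -0.05445924]] [ 0.5992717  -0.04733099] -5.4990987326100855
x dir -95.95441338933117 0.13178746267953967
C [[ 0.56611941  0.05347867]
 [ 0.65855494  0.04532824]
 [ 0.55574964 -0.04283064]
 [ 0.65369826 -0.05129109]] [0.60853056 0.0011713 ] -5.038975210516671 -94.51258682468472
T [[0.42416847 0.22490832]
 [0.47465716 0.21994514]
 [0.41068728 0.15776183]
 [0.46166288 0.15277778]] [0.44279395 0.18884827] -5.614295778155492 -101.15098581909481
```

Camera view shows the board with its low end at (307–498,250), step line at y=405, coaster (346..466, 297..405) in picture pixels. The blade at (150,127) seems bent well up. Going over the turner with the hand reversed.

```bash
python3 - <<'E'
from h import *
plan([0.453,0.282,0.14],84.28+179.9,26)
E
```

```text
[7.2, -6.3, 2.3] 6.92
[6.4, -7.2, 2.3] 6.92
[5.4, -7.9, 2.3] 6.92
[4.5, -8.5, 2.3] 6.92
[3.4, -8.9, 2.3] 6.92
[2.3, -9.3, 2.3] 6.92
[1.2, -9.5, 2.3] 6.92
[0.0, -9.6, 2.3] 6.92
[-1.1, -9.5, 2.3] 6.92
[-2.3, -9.3, 2.3] 6.92
[-3.4, -9.0, 2.3] 6.92
[-4.4, -8.5, 2.3] 6.92
[-5.4, -7.9, 2.3] 6.92
[-6.3, -7.2, 2.3] 6.92
[-7.2, -6.4, 2.3] 6.92
[-7.9, -5.4, 2.3] 6.92
[-8.5, -4.5, 2.3] 6.92
[-8.9, -3.4, 2.3] 6.92
[-9.3, -2.3, 2.3] 6.92
[-9.5, -1.2, 2.3] 6.92
[-9.6, -0.0, 2.3] 6.92
[-9.5, 1.1, 2.3] 6.92
[-9.3, 2.3, 2.3] 6.92
[-9.0, 3.4, 2.3] 6.92
[-8.5, 4.4, 2.3] 6.92
[-7.9, 5.4, 2.3] 6.92
```

```bash
python3 - <<'E'
from h import *
plan([0.453,0.282,0.14],262.9,26)
E
```

```text
[7.2, -6.3, 2.3] -6.87
[7.9, -5.4, 2.3] -6.87
[8.5, -4.5, 2.3] -6.87
[8.9, -3.4, 2.3] -6.87
[9.3, -2.3, 2.3] -6.87
[9.5, -1.2, 2.3] -6.87
[9.6, -0.0, 2.3] -6.87
[9.5, 1.1, 2.3] -6.87
[9.3, 2.2, 2.3] -6.87
[9.0, 3.3, 2.3] -6.87
[8.5, 4.4, 2.3] -6.87
[7.9, 5.4, 2.3] -6.87
[7.2, 6.3, 2.3] -6.87
[6.4, 7.1, 2.3] -6.87
[5.5, 7.8, 2.3] -6.87
[4.6, 8.4, 2.3] -6.87
[3.5, 8.9, 2.3] -6.87
[2.4, 9.3, 2.3] -6.87
[1.3, 9.5, 2.3] -6.87
[0.1, 9.6, 2.3] -6.87
[-1.0, 9.5, 2.3] -6.87
[-2.1, 9.3, 2.3] -6.87
[-3.2, 9.0, 2.3] -6.87
[-4.3, 8.6, 2.3] -6.87
[-5.3, 8.0, 2.3] -6.87
[-6.2, 7.3, 2.3] -6.87
```

>>> {"fn": "step_arm", "kwargs": {
  "targets": [
    [85, [7.2, -6.3, 2.3], -6.9],
    [85, [7.9, -5.4, 2.3], -6.9],
    [85, [8.5, -4.5, 2.3], -6.9],
    [85, [8.9, -3.4, 2.3], -6.9],
    [85, [9.3, -2.3, 2.3], -6.9],
    [85, [9.5, -1.2, 2.3], -6.9],
    [85, [9.6, 0, 2.3], -6.9],
    [85, [9.5, 1.1, 2.3], -6.9],
    [85, [9.3, 2.2, 2.3], -6.9],
    [85, [9, 3.3, 2.3], -6.9],
    [85, [8.5, 4.4, 2.3], -6.9],
    [85, [7.9, 5.4, 2.3], -6.9]
  ]
}}

```text
time_s: 4.02
eef_pos: [0.5309, 0.1725, 0.1735]
eef_rot: [0.0, 0.111, 0.994, -0.0]
wrist_force: [-1.2, -0.3, -0.4]
opening: 0.995
grasp_force: 0.0
```

>>> {"fn": "step_arm", "kwargs": {
  "targets": [
    [85, [7.2, 6.3, 2.3], -6.9],
    [85, [6.4, 7.1, 2.3], -6.9],
    [85, [5.5, 7.8, 2.3], -6.9],
    [85, [4.6, 8.4, 2.3], -6.9],
    [85, [3.5, 8.9, 2.3], -6.9],
    [85, [2.4, 9.3, 2.3], -6.9],
    [85, [1.3, 9.5, 2.3], -6.9],
    [85, [0.1, 9.6, 2.3], -6.9],
    [85, [-1, 9.5, 2.3], -6.9],
    [85, [-2.1, 9.3, 2.3], -6.9],
    [85, [-3.2, 9, 2.3], -6.9],
    [85, [-4.3, 8.6, 2.3], -6.9]
  ]
}}

```text
time_s: 5.02
eef_pos: [0.4635, 0.2653, 0.1459]
eef_rot: [0.0, -0.574, 0.819, -0.0]
wrist_force: [0.3, 0.4, -0.1]
opening: 0.999
grasp_force: 0.0
```

>>> {"fn": "step_arm", "kwargs": {
  "targets": [
    [85, [-5.3, 8, 2.3], -6.9],
    [85, [-6.2, 7.3, 2.3], -6.9],
    [85, [0, 0, 0], 0],
    [85, [0, 0, 0], 0]
  ]
}}

```text
time_s: 5.35
eef_pos: [0.4523, 0.2809, 0.1413]
eef_rot: [-0.0, -0.665, 0.747, -0.0]
wrist_force: [-0.3, 0.4, 0.4]
opening: 0.995
grasp_force: 0.0
```

```bash
python3 - <<'E'
from h import *
im,K,P=cam('wrist'); save('w2',cv2.resize(im,(768,576)))
st=robot.get_state(); print(st['eef_pos'],tyaw(st),st['joints'],st['time_s'])
np.savez('w2.npz',K=K,P=P)
E
```

```text
[0.45267869 0.2809512  0.14133954] -96.60217532820351 [ 5.55764202e-01  3.27202468e-01 -2.86467834e-01  9.56779437e-01
 -5.07508858e-04 -8.99802569e-01] 5.4
```

View pics/w2.png

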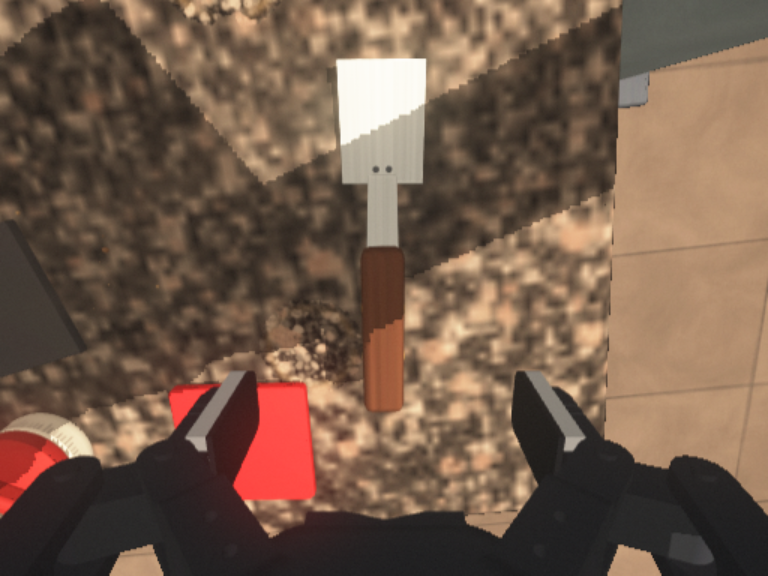

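```bash
python3 - <<'E'
from h import *
d=np.load('w2.npz');K,P=d['K'],d['P']
f=lambda px,z: ray((np.array(px)+.5)/1.5-.5,K,P,z)[:,:2]
for z in [0,.004,.008,.012,.016]:
    a=f([[336,59],[425,59]],z);b=f([[342,183],[424,183]],z); print(z,np.linalg.norm(a[1]-a[0]),np.linalg.norm(b[1]-b[0]),np.linalg.norm(a.mean(0)-b.mean(0)),a.mean(0),b.mean(0))
h=f([[362,247],[402,247],[365,411],[404,411]],.055); print(h,h[:2].mean(0),h[2:].mean(0))
v=h[:2].mean(0)-h[2:].mean(0); yaw=np.degrees(np.arctan2(v[1],v[0])); u=v/np.linalg.norm(v)
print(yaw,np.linalg.norm(v)); g=h[:2].mean(0)-u*.03; print('grip',g)
plan([*g,.060],yaw,6); print(delta([*g,.030]))
E
```

```text
0 0.05148513885201647 0.0514082733073979 0.06995847954584332 [0.44025877 0.15454906] [0.44692726 0.22418899]
0.004 0.05076154993999529 0.050685764688778695 0.06897526028626762 [0.44030775 0.15522802] [0.44688252 0.22388921]
0.008 0.050037961027974066 0.049963256070159494 0.06799204102669185 [0.44035674 0.15590698] [0.44683778 0.22358943]
0.012 0.04931437211595289 0.04924074745154029 0.06700882176711614 [0.44040572 0.15658594] [0.44679304 0.22328965]
0.016 0.04859078320393171 0.04851823883292115 0.06602560250754042 [0.4404547  0.15726491] [0.4467483  0.22298987]
[[0.46116464 0.25155757]
 [0.44016004 0.25398749]
 [0.4724036  0.35083105]
 [0.44924523 0.35352813]] [0.45066234 0.25277253] [0.46082442 0.35217959]
-95.83689601299895 0.09992512635361242
grip [0.45371324 0.28261699]
[-0.3, -0.1, 13.6] -0.13
[-0.3, -0.1, 13.6] -0.13
[-0.3, -0.1, 13.6] -0.13
[-0.3, -0.1, 13.6] -0.13
[-0.3, -0.1, 13.6] -0.13
[-0.3, -0.1, 13.6] -0.13
[ -1.8  -0.8 111.3]
```

Handle spans (362–404, 247–411), turner yaw −95.8°; the bend is unclear, so I'll find it by touch. Grasping.

>>> {"fn": "step_arm", "kwargs": {
  "targets": [
    [85, [-0.6, -0.3, 20], -0.8],
    [85, [-0.6, -0.3, 20], 0],
    [85, [-0.6, -0.2, 20], 0],
    [85, [0, 0, 20], 0],
    [85, [0, 0, 20], 0],
    [85, [0, 0, 15.3], 0],
    [85, [0, 0, 0], 0],
    [30, [0, 0, 0], 0],
    [15, [0, 0, 0], 0],
    [10, [0, 0, 0], 0],
    [10, [0, 0, 0], 0],
    [10, [0, 0, 0], 0]
  ],
  "force": 60
}}

```text
time_s: 6.4
eef_pos: [0.4542, 0.2842, 0.0266]
eef_rot: [0.001, -0.672, 0.741, -0.0]
wrist_force: [-0.3, 0.5, -0.9]
opening: 0.296
grasp_force: 0.0
```

>>> {"fn": "step_arm", "kwargs": {
  "targets": [
    [10, [0, 0, 0], 0],
    [10, [0, 0, 0], 0],
    [10, [0, 0, 0], 0],
    [10, [0, 0, 0], 0]
  ]
}}

```text
time_s: 6.73
eef_pos: [0.4543, 0.2842, 0.0268]
eef_rot: [0.001, -0.672, 0.741, -0.0]
wrist_force: [-0.2, -0.5, 5.2]
opening: 0.271
grasp_force: 59.3
```

```bash
python3 - <<'E'
from h import *
st=robot.get_state(); print({k:st[k] for k in ['time_s','eef_pos','opening','grasp_force','wrist_force']},tyaw(st))
E
```

```text
{'time_s': 6.7333, 'eef_pos': array([0.45428366, 0.28418597, 0.02676811]), 'opening': 0.2708368331562594, 'grasp_force': 59.28900182247162, 'wrist_force': array([-0.24018496, -0.45701547,  5.2485077 ])} -95.57493811042482
```

```bash
python3 - <<'E'
from h import *
d=np.load('w1.npz');K,P=d['K'],d['P']
f=lambda px,z: ray((np.array(px)+.5)/1.5-.5,K,P,z)[:,:2]
print('stopper',f([[530,155]],.0),'jigger',f([[130,290]],0),'salt',f([[655,205]],0))
plan([.6283,.2028,.075],-95.57,6)
E
```

```text
stopper [[0.71333101 0.14442948]] jigger [[0.38889424 0.07022933]] salt [[0.80867407 0.09825384]]
[10.7, -30.2, -8.0] -0.0
[10.7, -30.2, -8.0] -0.0
[10.7, -30.2, -8.0] -0.0
[10.7, -30.2, -8.0] -0.0
[10.7, -30.2, -8.0] -0.0
[10.7, -30.2, -8.0] -0.0
```

>>> {"fn": "step_arm", "kwargs": {
  "targets": [
    [10, [0, 0, -16], 0],
    [10, [0, 0, -16], 0],
    [10, [0, 0, -16], 0],
    [10, [0, 0, 0], 0],
    [10, [0, 0, 0], 0]
  ]
}}

```text
time_s: 7.15
eef_pos: [0.4541, 0.2842, 0.0741]
eef_rot: [0.001, -0.672, 0.741, -0.0]
wrist_force: [-0.1, -0.5, -1.7]
opening: 0.271
grasp_force: 59.1
```

```bash
python3 - <<'E'
from h import *
st=robot.get_state(); print({k:st[k] for k in ['eef_pos','opening','grasp_force','wrist_force','ft_torque']},tyaw(st))
plan([.6283,.2028,.065],-95.57,6)
E
```

```text
{'eef_pos': array([0.45405991, 0.28422375, 0.07407846]), 'opening': 0.27101491818964213, 'grasp_force': 59.08067286014557, 'wrist_force': array([-0.10205237, -0.45925457, -1.66155265]), 'ft_torque': array([ 0.0496907 , -0.02677829,  0.02954253])} -95.56495892982714
[10.7, -30.2, 1.5] 0.0
[10.7, -30.2, 1.5] 0.0
[10.7, -30.2, 1.5] 0.0
[10.7, -30.2, 1.5] 0.0
[10.7, -30.2, 1.5] 0.0
[10.7, -30.2, 1.5] 0.0
```

>>> {"fn": "step_arm", "kwargs": {
  "targets": [
    [10, [10.7, -30.2, 1.5], 0],
    [10, [10.7, -30.2, 1.5], 0],
    [10, [10.7, -30.2, 1.5], 0],
    [10, [10.7, -30.2, 1.5], 0],
    [10, [10.7, -30.2, 1.5], 0],
    [10, [10.7, -30.2, 1.5], 0],
    [10, [0, 0, 10], 0],
    [10, [0, 0, 10], 0],
    [10, [0, 0, 4], 0],
    [10, [0, 0, 0], 0],
    [10, [0, 0, 0], 0]
  ]
}}

```text
time_s: 8.07
eef_pos: [0.6254, 0.2026, 0.0394]
eef_rot: [-0.001, -0.672, 0.74, 0.001]
wrist_force: [-0.5, -0.5, -1.8]
opening: 0.267
grasp_force: 59.5
```

```bash
python3 - <<'E'
from h import *
im,K,P=cam('top'); im2,K2,P2=cam('wrist')
a=cv2.resize(im[130:300,180:350],(400,400),interpolation=cv2.INTER_CUBIC); b=cv2.resize(im2,(400,300))
save('m1',np.hstack([a,np.vstack([b,np.zeros((100,400,3),np.uint8)])]))
st=robot.get_state(); print({k:st[k] for k in ['time_s','eef_pos','wrist_force','ft_torque']},tyaw(st))
E
```

```text
{'time_s': 8.1667, 'eef_pos': array([0.62688867, 0.20295863, 0.04087276]), 'wrist_force': array([-0.3982635 ,  0.47665458, -0.60944327]), 'ft_torque': array([ 0.02419732,  0.0001203 , -0.02849669])} -95.49950620366164
```

View pics/m1.png

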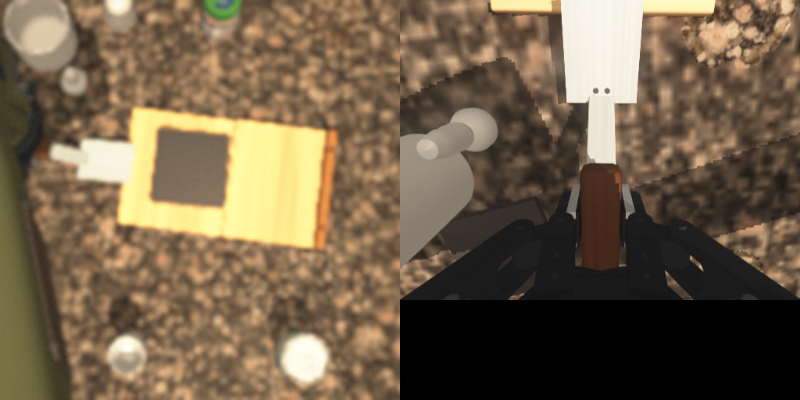

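>>> {"fn": "step_arm", "kwargs": {
  "targets": [
    [10, [0, -2, 2.5], 0],
    [10, [0, 0, 2], 0],
    [10, [0, 0, 0], 0],
    [10, [0, 0, 0], 0]
  ]
}}

```text
time_s: 8.5
eef_pos: [0.6295, 0.2022, 0.0361]
eef_rot: [-0.0, -0.672, 0.741, 0.0]
wrist_force: [-0.0, 0.1, -1.6]
opening: 0.267
grasp_force: 59.5
```

>>> {"fn": "step_arm", "kwargs": {
  "targets": [
    [10, [0, 0, 1], 0],
    [10, [0, 0, 0], 0]
  ]
}}

```text
time_s: 8.67
eef_pos: [0.6295, 0.2021, 0.035]
eef_rot: [-0.0, -0.672, 0.741, 0.0]
wrist_force: [-0.3, -0.3, -1.5]
opening: 0.27
grasp_force: 59.5
```

>>> {"fn": "step_arm", "kwargs": {
  "targets": [
    [10, [0, 0, 0.7], 0],
    [10, [0, 0, 0], 0]
  ]
}}

```text
time_s: 8.83
eef_pos: [0.6296, 0.202, 0.0343]
eef_rot: [-0.0, -0.672, 0.741, 0.0]
wrist_force: [0.1, -0.0, -1.6]
opening: 0.273
grasp_force: 59.5
```

>>> {"fn": "step_arm", "kwargs": {
  "targets": [
    [10, [0, 0, 0.7], 0],
    [10, [0, 0, 0], 0]
  ]
}}

```text
time_s: 9.0
eef_pos: [0.6295, 0.202, 0.0336]
eef_rot: [-0.0, -0.672, 0.741, 0.0]
wrist_force: [-0.6, 0.5, -1.7]
opening: 0.269
grasp_force: 59.5
```

>>> {"fn": "step_arm", "kwargs": {
  "targets": [
    [10, [0, 0, 0.7], 0],
    [10, [0, 0, 0], 0]
  ]
}}

```text
time_s: 9.17
eef_pos: [0.6295, 0.2021, 0.0329]
eef_rot: [-0.0, -0.672, 0.741, 0.0]
wrist_force: [0.3, 0.5, -1.9]
opening: 0.268
grasp_force: 59.5
```

>>> {"fn": "step_arm", "kwargs": {
  "targets": [
    [10, [0, 0, 0.7], 0],
    [10, [0, 0, 0], 0]
  ]
}}

```text
time_s: 9.33
eef_pos: [0.6295, 0.2021, 0.0322]
eef_rot: [-0.0, -0.672, 0.741, 0.0]
wrist_force: [0.5, 0.4, -1.9]
opening: 0.276
grasp_force: 59.5
```

>>> {"fn": "step_arm", "kwargs": {
  "targets": [
    [10, [0, 0, 0.7], 0],
    [10, [0, 0, 0], 0]
  ]
}}

```text
time_s: 9.5
eef_pos: [0.6295, 0.2021, 0.0315]
eef_rot: [-0.0, -0.672, 0.741, 0.0]
wrist_force: [-0.6, 0.5, -0.9]
opening: 0.275
grasp_force: 59.5
```

>>> {"fn": "step_arm", "kwargs": {
  "targets": [
    [10, [0, 0, 0.7], 0],
    [10, [0, 0, 0], 0]
  ]
}}

```text
time_s: 9.67
eef_pos: [0.6295, 0.2021, 0.0308]
eef_rot: [-0.0, -0.672, 0.741, 0.0]
wrist_force: [0.2, 0.2, -1.1]
opening: 0.27
grasp_force: 59.5
```

>>> {"fn": "step_arm", "kwargs": {
  "targets": [
    [10, [0, 0, 0.7], 0],
    [10, [0, 0, 0], 0]
  ]
}}

```text
time_s: 9.83
eef_pos: [0.6295, 0.2021, 0.0301]
eef_rot: [-0.0, -0.672, 0.741, 0.0]
wrist_force: [-0.7, 0.4, -2.3]
opening: 0.268
grasp_force: 59.5
```

>>> {"fn": "step_arm", "kwargs": {
  "targets": [
    [10, [0, 0, 0.5], 0],
    [10, [0, 0, 0], 0]
  ]
}}

```text
time_s: 10.0
eef_pos: [0.6295, 0.2021, 0.0296]
eef_rot: [-0.0, -0.672, 0.741, 0.0]
wrist_force: [0.1, 0.6, -1.5]
opening: 0.27
grasp_force: 59.5
```

>>> {"fn": "step_arm", "kwargs": {
  "targets": [
    [10, [0, 0, 0.6], 0],
    [10, [0, 0, 0], 0]
  ]
}}

```text
time_s: 10.17
eef_pos: [0.6295, 0.2021, 0.029]
eef_rot: [-0.0, -0.672, 0.741, 0.0]
wrist_force: [-0.3, -0.1, -1.9]
opening: 0.27
grasp_force: 59.5
```

>>> {"fn": "step_arm", "kwargs": {
  "targets": [
    [10, [0, 0, 0.6], 0],
    [10, [0, 0, 0], 0]
  ]
}}

```text
time_s: 10.33
eef_pos: [0.6295, 0.2021, 0.0284]
eef_rot: [-0.0, -0.672, 0.741, 0.0]
wrist_force: [-0.1, -0.1, -1.9]
opening: 0.267
grasp_force: 59.5
```

>>> {"fn": "step_arm", "kwargs": {
  "targets": [
    [10, [0, 0, 0.6], 0],
    [10, [0, 0, 0], 0]
  ]
}}

```text
time_s: 10.5
eef_pos: [0.6295, 0.2021, 0.0278]
eef_rot: [-0.0, -0.672, 0.741, 0.0]
wrist_force: [0.4, -0.0, -0.9]
opening: 0.267
grasp_force: 59.5
```

No contact down to TCP 27.8 mm means the blade is bent strongly upward (>0.1 rad). I'll pitch the turner in the hand: rest its foot on the upper level at the near edge, with the heel on the worktop, and regrasp.

>>> {"fn": "step_arm", "kwargs": {
  "targets": [
    [10, [0, 0, -30], 0],
    [10, [0, 0, -40], 0],
    [10, [0, 0, -40], 0],
    [10, [0, 0, -10], 0],
    [10, [0, 0, 0], 0]
  ]
}}

```text
time_s: 10.92
eef_pos: [0.6328, 0.2031, 0.153]
eef_rot: [0.004, -0.672, 0.741, -0.002]
wrist_force: [0.2, 0.6, -1.0]
opening: 0.275
grasp_force: 59.7
```

```bash
python3 - <<'E'
from h import *
st=robot.get_state(); print(st['eef_pos'],tyaw(st),st['joints'][5])
plan([.4912,-.0567,.148],174.4,16)
E
```

```text
[0.63281733 0.20312664 0.15296047] -95.5669053071633 -1.163008386228206
[17.0, 7.2, 0.3] 5.63
[17.6, 5.5, 0.3] 5.63
[18.1, 3.8, 0.3] 5.63
[18.4, 2.0, 0.3] 5.63
[18.5, 0.2, 0.3] 5.63
[18.4, -1.6, 0.3] 5.63
[18.2, -3.4, 0.3] 5.63
[17.7, -5.2, 0.3] 5.63
[17.1, -6.9, 0.3] 5.63
[16.4, -8.6, 0.3] 5.63
[15.5, -10.1, 0.3] 5.63
[14.4, -11.6, 0.3] 5.63
[13.2, -13.0, 0.3] 5.63
[11.9, -14.2, 0.3] 5.63
[10.4, -15.3, 0.3] 5.63
[8.9, -16.2, 0.3] 5.63
```

>>> {"fn": "step_arm", "kwargs": {
  "targets": [
    [10, [17, 7.2, 0.3], 5.6],
    [10, [17.6, 5.5, 0.3], 5.6],
    [10, [18.1, 3.8, 0.3], 5.6],
    [10, [18.4, 2, 0.3], 5.6],
    [10, [18.5, 0.2, 0.3], 5.6],
    [10, [18.4, -1.6, 0.3], 5.6],
    [10, [18.2, -3.4, 0.3], 5.6],
    [10, [17.7, -5.2, 0.3], 5.6],
    [10, [17.1, -6.9, 0.3], 5.6],
    [10, [16.4, -8.6, 0.3], 5.6],
    [10, [15.5, -10.1, 0.3], 5.6],
    [10, [14.4, -11.6, 0.3], 5.6]
  ]
}}

```text
time_s: 11.92
eef_pos: [0.5217, 0.0064, 0.1422]
eef_rot: [-0.002, -0.147, 0.989, 0.0]
wrist_force: [0.5, -0.2, -1.2]
opening: 0.268
grasp_force: 59.4
```

>>> {"fn": "step_arm", "kwargs": {
  "targets": [
    [10, [13.2, -13, 0.3], 5.6],
    [10, [11.9, -14.2, 0.3], 5.6],
    [10, [10.4, -15.3, 0.3], 5.6],
    [10, [8.9, -16.2, 0.3], 5.6],
    [10, [0, 0, 0], 0],
    [10, [0, 0, 0], 0]
  ]
}}

```text
time_s: 12.42
eef_pos: [0.487, -0.0584, 0.1415]
eef_rot: [-0.002, 0.045, 0.999, 0.0]
wrist_force: [1.4, -0.1, -2.5]
opening: 0.273
grasp_force: 59.6
```

```bash
python3 - <<'E'
from h import *
st=robot.get_state(); print(st['eef_pos'],tyaw(st),st['joints'][5])
plan([.4912,-.0567,.058],174.4,4)
E
```

```text
[ 0.48703317 -0.05839867  0.14151233] 174.8000642665066 -0.02878776199501121
[-1.0, 0.5, 20.9] 0.1
[-1.0, 0.5, 20.9] 0.1
[-1.0, 0.5, 20.9] 0.1
[-1.0, 0.5, 20.9] 0.1
```

>>> {"fn": "step_arm", "kwargs": {
  "targets": [
    [10, [-1, 0.5, 25], 0],
    [10, [-1, 0.5, 25], 0],
    [10, [-1, 0.5, 25], 0],
    [10, [-1, 0.5, 12], 0],
    [10, [0, 0, 0], 0],
    [10, [0, 0, 0], 0]
  ]
}}

```text
time_s: 12.92
eef_pos: [0.4921, -0.0556, 0.055]
eef_rot: [-0.001, 0.044, 0.999, 0.0]
wrist_force: [0.2, 0.4, -1.5]
opening: 0.27
grasp_force: 59.5
```

```bash
python3 - <<'E'
from h import *
im,K,P=cam('top'); im2,K2,P2=cam('scene')
a=cv2.resize(im[150:300,200:350],(400,400),interpolation=cv2.INTER_CUBIC); b=cv2.resize(im2[150:300,190:340],(400,400),interpolation=cv2.INTER_CUBIC)
save('m2',np.hstack([a,b]))
st=robot.get_state(); print({k:st[k] for k in ['time_s','eef_pos','wrist_force','ft_torque']},tyaw(st))
E
```

```text
{'time_s': 13.0167, 'eef_pos': array([ 0.49377499, -0.05607205,  0.05666878]), 'wrist_force': array([ 0.78143017,  0.05800161, -1.29173137]), 'ft_torque': array([ 0.03909136, -0.06295115, -0.03029018])} 174.89597191076138
```

View pics/m2.png

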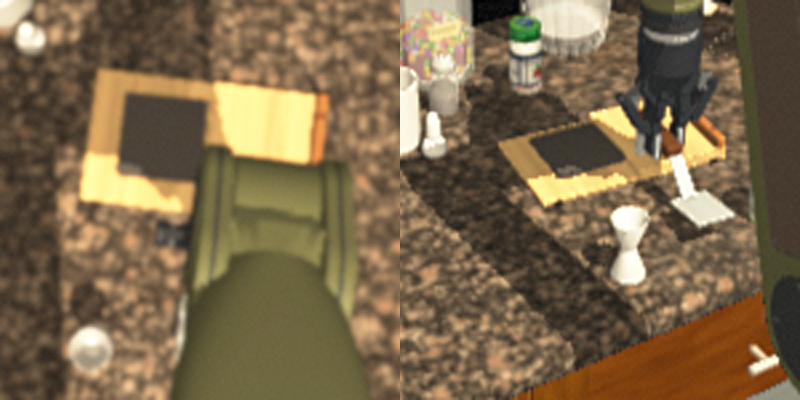

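>>> {"fn": "step_arm", "kwargs": {
  "targets": [
    [10, [0, 0, 6], 0],
    [10, [0, 0, 5], 0],
    [10, [0, 0, 0], 0],
    [10, [0, 0, 0], 0]
  ]
}}

```text
time_s: 13.35
eef_pos: [0.4926, -0.0564, 0.045]
eef_rot: [-0.0, 0.045, 0.999, 0.0]
wrist_force: [-0.6, -0.2, -0.8]
opening: 0.27
grasp_force: 59.5
```

>>> {"fn": "step_arm", "kwargs": {
  "targets": [
    [10, [0, 0, 0.6], 0],
    [10, [0, 0, 0], 0]
  ]
}}

```text
time_s: 13.52
eef_pos: [0.493, -0.0565, 0.0446]
eef_rot: [0.0, 0.045, 0.999, -0.0]
wrist_force: [0.7, -0.2, -1.6]
opening: 0.27
grasp_force: 59.5
```

>>> {"fn": "step_arm", "kwargs": {
  "targets": [
    [10, [0, 0, 0.6], 0],
    [10, [0, 0, 0], 0]
  ]
}}

```text
time_s: 13.68
eef_pos: [0.493, -0.0565, 0.044]
eef_rot: [0.0, 0.045, 0.999, -0.0]
wrist_force: [-0.1, 0.6, -1.1]
opening: 0.27
grasp_force: 59.5
```

>>> {"fn": "step_arm", "kwargs": {
  "targets": [
    [30, [0, 0, 0], 0],
    [34, [0, 0, 0], 0],
    [34, [0, 0, 0], 0],
    [34, [0, 0, 3], 0],
    [34, [0, 0, 3.5], 0],
    [34, [0, 0, 0], 0]
  ],
  "force": 25
}}

```text
time_s: 14.18
eef_pos: [0.4924, -0.0563, 0.0367]
eef_rot: [-0.001, 0.045, 0.999, 0.0]
wrist_force: [-0.7, -0.3, 0.0]
opening: 0.397
grasp_force: 0.0
```

>>> {"fn": "step_arm", "kwargs": {
  "targets": [
    [28, [0, 0, 0], 0],
    [25, [0, 0, 0], 0],
    [20, [0, 0, 0], 0],
    [15, [0, 0, 0], 0],
    [15, [0, 0, 0], 0],
    [15, [0, 0, 0], 0]
  ],
  "force": 25
}}

```text
time_s: 14.68
eef_pos: [0.4928, -0.0564, 0.0374]
eef_rot: [-0.0, 0.045, 0.999, 0.0]
wrist_force: [-0.4, -0.1, 0.8]
opening: 0.278
grasp_force: 25.9
```

>>> {"fn": "step_arm", "kwargs": {
  "targets": [
    [15, [0, 0, -1], 0],
    [15, [0, 0, -4], 0],
    [15, [0, 0, -10], 0],
    [15, [0, 0, -15], 0],
    [15, [0, 0, -20], 0]
  ],
  "force": 30
}}

```text
time_s: 15.1
eef_pos: [0.4915, -0.0563, 0.087]
eef_rot: [-0.002, 0.045, 0.999, 0.0]
wrist_force: [0.1, 0.6, -2.0]
opening: 0.277
grasp_force: 30.2
```

>>> {"fn": "step_arm", "kwargs": {
  "targets": [
    [10, [0, 0, -10], 0],
    [10, [0, 0, 0], 0],
    [10, [0, 0, 0], 0]
  ],
  "force": 70
}}

```text
time_s: 15.35
eef_pos: [0.4934, -0.0565, 0.0979]
eef_rot: [0.001, 0.045, 0.999, -0.0]
wrist_force: [-0.7, -1.3, -1.5]
opening: 0.267
grasp_force: 72.5
```

```bash
python3 - <<'E'
from h import *
im,K,P=cam('top'); im2,K2,P2=cam('scene'); im3,_,_=cam('wrist')
b=cv2.resize(im2[150:300,190:340],(500,500),interpolation=cv2.INTER_CUBIC)
save('m3',np.hstack([b,np.vstack([cv2.resize(im3,(300,225)),np.zeros((275,300,3),np.uint8)])]))
st=robot.get_state(); print({k:st[k] for k in ['time_s','eef_pos','wrist_force','opening','grasp_force']},tyaw(st))
E
```

```text
{'time_s': 15.5, 'eef_pos': array([ 0.49194426, -0.0563037 ,  0.09646389]), 'wrist_force': array([-0.64711033,  0.6376887 , -1.78247518]), 'opening': 0.2662615816573446, 'grasp_force': 72.54034996032715} 174.8295391211198
```

View pics/m3.png

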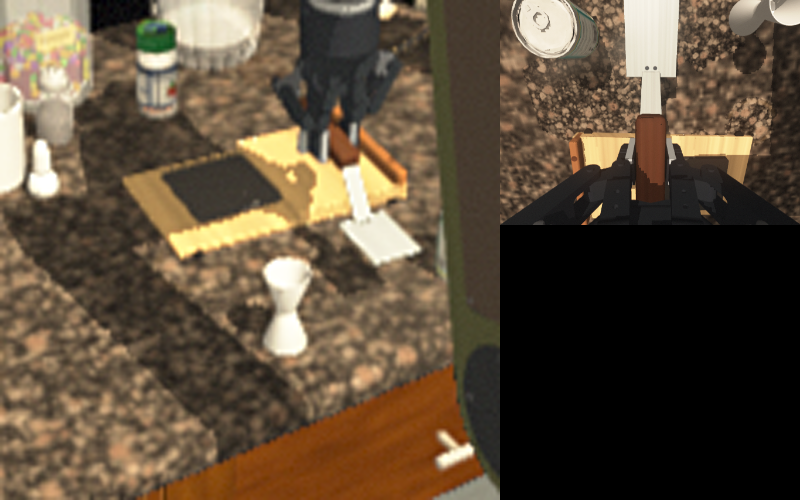

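```bash
python3 - <<'E'
from h import *
plan([.6293,.2074,.135],264.7,16)
E
```

```text
[-7.1, 17.2, -2.4] -5.62
[-8.7, 16.4, -2.4] -5.62
[-10.3, 15.5, -2.4] -5.62
[-11.7, 14.4, -2.4] -5.62
[-13.1, 13.2, -2.4] -5.62
[-14.3, 11.8, -2.4] -5.62
[-15.4, 10.4, -2.4] -5.62
[-16.4, 8.8, -2.4] -5.62
[-17.1, 7.2, -2.4] -5.62
[-17.8, 5.5, -2.4] -5.62
[-18.2, 3.7, -2.4] -5.62
[-18.5, 1.9, -2.4] -5.62
[-18.6, 0.1, -2.4] -5.62
[-18.5, -1.7, -2.4] -5.62
[-18.2, -3.5, -2.4] -5.62
[-17.8, -5.3, -2.4] -5.62
```

>>> {"fn": "step_arm", "kwargs": {
  "targets": [
    [10, [0, 0, -25], 0],
    [10, [0, 0, -25], 0],
    [10, [-7.1, 17.2, 0], -5.6],
    [10, [-8.7, 16.4, 0], -5.6],
    [10, [-10.3, 15.5, 0], -5.6],
    [10, [-11.7, 14.4, 0], -5.6],
    [10, [-13.1, 13.2, 0], -5.6],
    [10, [-14.3, 11.8, 0], -5.6],
    [10, [-15.4, 10.4, 0], -5.6],
    [10, [-16.4, 8.8, 0], -5.6],
    [10, [-17.1, 7.2, 0], -5.6],
    [10, [-17.8, 5.5, 0], -5.6]
  ]
}}

```text
time_s: 16.5
eef_pos: [0.5784, 0.109, 0.146]
eef_rot: [-0.001, -0.431, 0.902, 0.0]
wrist_force: [0.4, -0.1, -1.5]
opening: 0.263
grasp_force: 72.7
```

>>> {"fn": "step_arm", "kwargs": {
  "targets": [
    [10, [-18.2, 3.7, 0], -5.6],
    [10, [-18.5, 1.9, 0], -5.6],
    [10, [-18.6, 0.1, 0], -5.6],
    [10, [-18.5, -1.7, 0], -5.6],
    [10, [-18.2, -3.5, 0], -5.6],
    [10, [-17.8, -5.3, 0], -5.6],
    [10, [0, 0, 20], 0],
    [10, [0, 0, 30], 0],
    [10, [0, 0, 30], 0],
    [10, [0, 0, 0], 0],
    [10, [0, 0, 0], 0]
  ]
}}

```text
time_s: 17.42
eef_pos: [0.6279, 0.2061, 0.0644]
eef_rot: [-0.003, -0.672, 0.741, 0.002]
wrist_force: [0.6, -0.9, -0.3]
opening: 0.27
grasp_force: 72.4
```

```bash
python3 - <<'E'
from h import *
st=robot.get_state(); print(st['eef_pos'],tyaw(st),st['wrist_force'],st['time_s'])
plan([.6293,.2074,.052],-95.3,2)
E
```

```text
[0.62791223 0.20613734 0.06444482] -95.56846706267423 [ 0.57182293 -0.93448642 -0.29519226] 17.4167
[-0.7, -0.6, 6.2] -0.13
[-0.7, -0.6, 6.2] -0.13
```

>>> {"fn": "step_arm", "kwargs": {
  "targets": [
    [10, [-0.7, -0.6, 7], 0],
    [10, [0, 0, 7], 0],
    [10, [0, 0, 0], 0],
    [10, [0, 0, 0], 0]
  ]
}}

```text
time_s: 17.75
eef_pos: [0.6317, 0.2077, 0.0541]
eef_rot: [0.0, -0.672, 0.741, -0.0]
wrist_force: [0.9, 0.2, -1.8]
opening: 0.266
grasp_force: 72.5
```

>>> {"fn": "step_arm", "kwargs": {
  "targets": [
    [10, [0, 0, 1.5], 0],
    [10, [0, 0, 1.5], 0],
    [10, [0, 0, 0], 0],
    [10, [0, 0, 0], 0]
  ]
}}

```text
time_s: 18.08
eef_pos: [0.6314, 0.2077, 0.0506]
eef_rot: [0.0, -0.672, 0.741, -0.0]
wrist_force: [0.6, 0.2, -1.9]
opening: 0.27
grasp_force: 72.5
```

>>> {"fn": "step_arm", "kwargs": {
  "targets": [
    [10, [0, 0, 0.5], 0],
    [10, [0, 0, 0], 0]
  ]
}}

```text
time_s: 18.25
eef_pos: [0.6314, 0.2077, 0.0499]
eef_rot: [0.0, -0.672, 0.741, -0.0]
wrist_force: [0.3, -0.1, -1.2]
opening: 0.268
grasp_force: 72.5
```

>>> {"fn": "step_arm", "kwargs": {
  "targets": [
    [10, [0, 0, 0.5], 0],
    [10, [0, 0, 0], 0]
  ]
}}

```text
time_s: 18.42
eef_pos: [0.6313, 0.2077, 0.0493]
eef_rot: [-0.0, -0.672, 0.741, 0.0]
wrist_force: [-0.8, -0.6, -1.1]
opening: 0.272
grasp_force: 72.5
```

>>> {"fn": "step_arm", "kwargs": {
  "targets": [
    [10, [0, 2, 1.5], 0],
    [10, [0, 0, 1], 0],
    [10, [0, 0, 0], 0],
    [10, [0, 0, 0], 0]
  ]
}}

```text
time_s: 18.75
eef_pos: [0.6292, 0.2078, 0.0467]
eef_rot: [-0.0, -0.672, 0.741, 0.0]
wrist_force: [-0.3, -1.2, -1.5]
opening: 0.265
grasp_force: 72.5
```

>>> {"fn": "step_arm", "kwargs": {
  "targets": [
    [10, [0, 0, 0.6], 0],
    [10, [0, 0, 0], 0]
  ]
}}

```text
time_s: 18.92
eef_pos: [0.6294, 0.2078, 0.0462]
eef_rot: [-0.0, -0.672, 0.741, -0.0]
wrist_force: [-0.1, -0.1, -1.4]
opening: 0.267
grasp_force: 72.5
```

>>> {"fn": "step_arm", "kwargs": {
  "targets": [
    [10, [0, 0, 0.5], 0],
    [10, [0, 0, 0], 0]
  ]
}}

```text
time_s: 19.08
eef_pos: [0.6294, 0.2079, 0.0458]
eef_rot: [-0.0, -0.672, 0.741, -0.0]
wrist_force: [-0.3, -0.5, -2.5]
opening: 0.27
grasp_force: 72.5
```

>>> {"fn": "step_arm", "kwargs": {
  "targets": [
    [10, [0, 0, 0.5], 0],
    [10, [0, 0, 0], 0]
  ]
}}

```text
time_s: 19.25
eef_pos: [0.6295, 0.2079, 0.0454]
eef_rot: [0.0, -0.672, 0.741, -0.0]
wrist_force: [-1.1, 0.5, -0.6]
opening: 0.264
grasp_force: 72.6
```

>>> {"fn": "step_arm", "kwargs": {
  "targets": [
    [10, [0, 0, 0], 0]
  ]
}}

```text
time_s: 19.33
eef_pos: [0.6294, 0.2079, 0.0454]
eef_rot: [0.0, -0.672, 0.741, -0.0]
wrist_force: [-0.3, -0.1, -0.2]
opening: 0.27
grasp_force: 72.6
```

>>> {"fn": "step_arm", "kwargs": {
  "targets": [
    [10, [0, 0, 0.4], 0],
    [10, [0, 0, 0], 0]
  ]
}}

```text
time_s: 19.5
eef_pos: [0.6295, 0.208, 0.0451]
eef_rot: [0.0, -0.672, 0.741, -0.0]
wrist_force: [-0.6, 0.8, 0.0]
opening: 0.269
grasp_force: 72.7
```

>>> {"fn": "step_arm", "kwargs": {
  "targets": [
    [10, [0, 0, 0.4], 0],
    [10, [0, 0, 0], 0]
  ]
}}

```text
time_s: 19.67
eef_pos: [0.6295, 0.2081, 0.0448]
eef_rot: [0.0, -0.672, 0.741, -0.0]
wrist_force: [-1.4, 1.4, 1.1]
opening: 0.27
grasp_force: 72.8
```

>>> {"fn": "step_arm", "kwargs": {
  "targets": [
    [10, [0, 0, -1.2], 0],
    [10, [4, 0, 0], 0],
    [10, [5, 0, 0], 0],
    [10, [5, 0, 0], 0],
    [10, [4, 0, 0], 0],
    [10, [3, 0, 0], 0],
    [10, [0, 0, 0], 0],
    [10, [0, 0, 0], 0]
  ]
}}

```text
time_s: 20.33
eef_pos: [0.6272, 0.1865, 0.0456]
eef_rot: [-0.0, -0.672, 0.741, 0.0]
wrist_force: [0.4, -0.3, -2.8]
opening: 0.264
grasp_force: 72.7
```

```bash
python3 - <<'E'
from h import *
im,K,P=cam('top'); im2,K2,P2=cam('scene')
a=cv2.resize(im[160:250,210:300],(400,400),interpolation=cv2.INTER_CUBIC); b=cv2.resize(im2[160:250,200:290],(400,400),interpolation=cv2.INTER_CUBIC)
save('m4',np.hstack([a,b]))
st=robot.get_state(); print({k:st[k] for k in ['time_s','eef_pos','wrist_force']},tyaw(st))
E
```

```text
{'time_s': 20.4333, 'eef_pos': array([0.62737308, 0.18697252, 0.04568651]), 'wrist_force': array([-5.60163066e-01, -5.11164476e-04, -9.29065220e-01])} -95.57396407796948
```

View pics/m4.png

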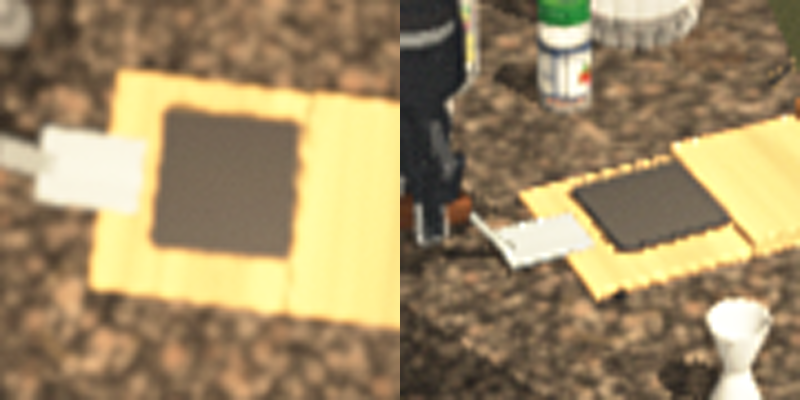

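Blade tip (141,175) is in line with the coaster centre (226,182), about 11 mm short of its edge. Inserting.

>>> {"fn": "step_arm", "kwargs": {
  "targets": [
    [10, [4, 0, 0], 0],
    [10, [4, 0, 0], 0],
    [10, [4, 0, 0], 0],
    [10, [3, 0, 0], 0],
    [10, [3, 0, 0], 0],
    [10, [0, 0, 0], 0]
  ]
}}

```text
time_s: 20.93
eef_pos: [0.6254, 0.1682, 0.0457]
eef_rot: [-0.0, -0.672, 0.741, -0.0]
wrist_force: [-0.6, 0.2, -1.8]
opening: 0.27
grasp_force: 72.7
```

>>> {"fn": "step_arm", "kwargs": {
  "targets": [
    [10, [3, 0, 0], 0],
    [10, [3, 0, 0], 0],
    [10, [3, 0, 0], 0],
    [10, [0, 0, 0], 0]
  ]
}}

```text
time_s: 21.27
eef_pos: [0.6245, 0.1594, 0.0457]
eef_rot: [-0.0, -0.672, 0.741, -0.0]
wrist_force: [0.5, 0.1, -1.7]
opening: 0.268
grasp_force: 72.7
```

>>> {"fn": "step_arm", "kwargs": {
  "targets": [
    [10, [3, 0, 0], 0],
    [10, [3, 0, 0], 0],
    [10, [3, 0, 0], 0],
    [10, [0, 0, 0], 0]
  ]
}}

```text
time_s: 21.6
eef_pos: [0.6237, 0.1504, 0.0457]
eef_rot: [-0.0, -0.672, 0.741, -0.0]
wrist_force: [-0.7, -0.6, -1.9]
opening: 0.267
grasp_force: 72.7
```

>>> {"fn": "step_arm", "kwargs": {
  "targets": [
    [10, [3, 0, 0], 0],
    [10, [3, 0, 0], 0],
    [10, [3, 0, 0], 0],
    [10, [3, 0, 0], 0],
    [10, [0, 0, 0], 0]
  ]
}}

```text
time_s: 22.02
eef_pos: [0.6225, 0.1384, 0.0457]
eef_rot: [-0.0, -0.672, 0.741, -0.0]
wrist_force: [0.2, -1.9, -1.5]
opening: 0.268
grasp_force: 72.7
```

```bash
python3 - <<'E'
from h import *
im,K,P=cam('top'); im2,K2,P2=cam('scene')
a=cv2.resize(im[160:250,210:300],(400,400),interpolation=cv2.INTER_CUBIC); b=cv2.resize(im2[160:250,200:290],(400,400),interpolation=cv2.INTER_CUBIC)
save('m5',np.hstack([a,b]))
st=robot.get_state(); print({k:st[k] for k in ['time_s','eef_pos','wrist_force']},tyaw(st))
E
```

```text
{'time_s': 22.1167, 'eef_pos': array([0.62266113, 0.13898989, 0.04571687]), 'wrist_force': array([ 0.04679012, -0.10377907, -1.82604971])} -95.58806152104114
```

View pics/m5.png

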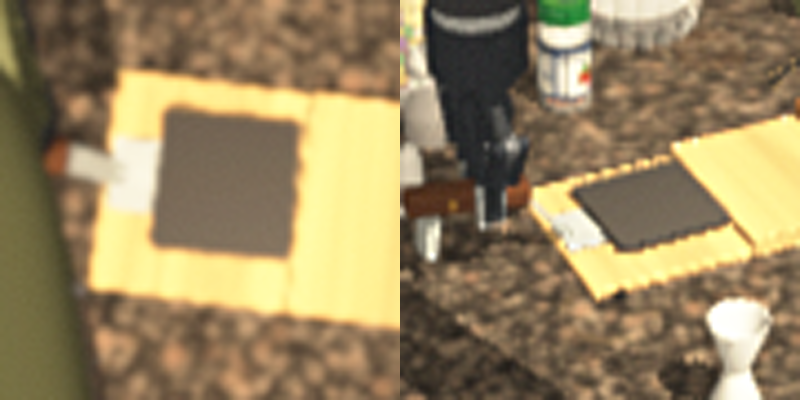

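Blade is about 36 mm under the coaster (visible part (108–157, 140–210)), and the coaster hasn't moved. Levering up.

>>> {"fn": "step_arm", "kwargs": {
  "targets": [
    [10, [0, 0, -2], 0],
    [10, [0.3, 0, -5.2], 0],
    [10, [0.8, 0, -5.2], 0],
    [10, [1.3, 0, -5.1], 0],
    [10, [1.9, 0, -4.9], 0],
    [10, [2.4, 0, -4.7], 0],
    [10, [2.8, 0, -4.4], 0],
    [10, [0, 0, 0], 0]
  ]
}}

```text
time_s: 22.78
eef_pos: [0.6224, 0.1293, 0.0786]
eef_rot: [0.001, -0.672, 0.741, -0.001]
wrist_force: [-0.3, 1.9, -2.2]
opening: 0.269
grasp_force: 72.5
```

```bash
python3 - <<'E'
from h import *
im,K,P=cam('top'); im2,K2,P2=cam('scene')
a=cv2.resize(im[160:250,210:300],(400,400),interpolation=cv2.INTER_CUBIC); b=cv2.resize(im2[160:250,200:290],(400,400),interpolation=cv2.INTER_CUBIC)
save('m6',np.hstack([a,b]))
st=robot.get_state(); print({k:st[k] for k in ['time_s','eef_pos','wrist_force']},tyaw(st))
E
```

```text
{'time_s': 22.8833, 'eef_pos': array([0.62204391, 0.1296412 , 0.07760747]), 'wrist_force': array([-0.15831751,  1.03491082, -2.4392309 ])} -95.58337469331663
```

View pics/m6.png

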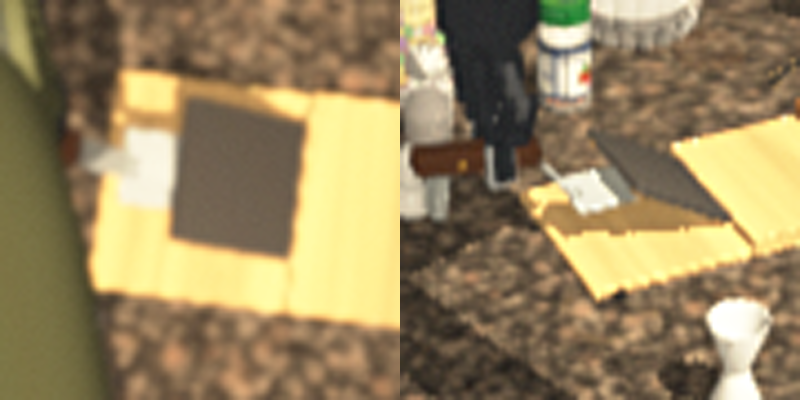

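>>> {"fn": "step_arm", "kwargs": {
  "targets": [
    [10, [3.3, 0, -4.1], 0],
    [10, [3.7, 0, -3.7], 0],
    [10, [4.1, 0, -3.3], 0],
    [10, [4.4, 0, -2.9], 0],
    [10, [4.7, 0, -2.4], 0],
    [10, [4.9, 0, -1.9], 0],
    [10, [0, 0, 0], 0]
  ]
}}

```text
time_s: 23.47
eef_pos: [0.6195, 0.1034, 0.0961]
eef_rot: [-0.0, -0.671, 0.741, -0.0]
wrist_force: [1.5, -0.0, -0.9]
opening: 0.265
grasp_force: 72.5
```

```bash
cat >> h.py <<'E'
XD=np.array([-.0976,-.9952]); YD=np.array([.9952,-.0976]); O=np.array([.5978,-.0622])
def rep(z=.024):
    st=robot.get_state(); print(st['time_s'],st['eef_pos'].round(4),st['wrist_force'].round(1),round(tyaw(st),2))
    r=st['eef_pos'][:2]-O; print('tcp board',(r@XD).round(4),(r@YD).round(4))
    im,K,P=cam('top')
    for s in robot.silhouettes('coaster','top')[:4]:
        w=ray(np.argwhere(s['mask'])[:,::-1],K,P,z)[:,:2]-O
        b=np.c_[w@XD,w@YD]
        if abs(b.mean(0)).max()<.16:
            print(round(s['p'],2),s['mask'].sum(),'x',np.percentile(b[:,0],[2,98]).round(4),'y',np.percentile(b[:,1],[2,98]).round(4),b.mean(0).round(4), cv2.minAreaRect((b*1000).astype(np.float32)))
E
python3 -c "
from h import *
rep(.05)"
```

```text
23.4667 [0.6195 0.1034 0.0961] [ 1.5 -0.  -0.9] -95.64
tcp board -0.167 0.0054
0.72 489 x [-0.0537 -0.0136] y [-0.0414  0.0576] [-0.0339  0.0075] ((-33.740478515625, 8.95175552368164), (43.47765350341797, 107.83313751220703), 0.723138153553009)
```

>>> {"fn": "step_arm", "kwargs": {
  "targets": [
    [10, [5.1, 0, -1.4], 0],
    [10, [5.2, 0, -0.8], 0],
    [10, [5.2, 0, -0.3], 0],
    [10, [5, 0, 0], 0],
    [10, [5, 0, 0], 0],
    [10, [5, 0, 0], 0],
    [10, [0, 0, 0], 0]
  ]
}}

```text
time_s: 24.15
eef_pos: [0.6161, 0.0731, 0.0979]
eef_rot: [-0.0, -0.671, 0.741, -0.0]
wrist_force: [1.0, 0.1, -1.6]
opening: 0.265
grasp_force: 72.5
```

```bash
python3 -c "
from h import *
rep(.04)"
```

```text
24.15 [0.6161 0.0731 0.0979] [ 1.   0.1 -1.6] -95.64
tcp board -0.1364 0.005
0.95 833 x [-0.0103  0.0641] y [-0.0424  0.0519] [0.0283 0.0044] ((25.682575225830078, 5.672119140625), (101.77745819091797, 81.64063262939453), 89.14866638183594)
```

>>> {"fn": "step_arm", "kwargs": {
  "targets": [
    [10, [-20, 0, 0], 0],
    [10, [-20, 0, 0], 0],
    [10, [-25, 0, 0], 0],
    [10, [0, 0, 0], 0]
  ]
}}

```text
time_s: 24.58
eef_pos: [0.6235, 0.1435, 0.0981]
eef_rot: [0.002, -0.673, 0.739, 0.001]
wrist_force: [0.5, -1.1, -1.2]
opening: 0.27
grasp_force: 72.5
```

```bash
python3 -c "
from h import *
rep(.024)
im,K,P=cam('scene')
for s in robot.silhouettes('coaster','scene')[:4]:
    w=ray(np.argwhere(s['mask'])[:,::-1],K,P,.024)[:,:2]-O
    b=np.c_[w@XD,w@YD]
    if abs(b.mean(0)).max()<.16: print(round(s['p'],2),s['mask'].sum(),cv2.boxPoints(cv2.minAreaRect((b*1000).astype(np.float32))).round(0).tolist())
"
```

```text
24.5833 [0.6235 0.1435 0.0981] [ 0.5 -1.1 -1.2] -95.34
tcp board -0.2073 0.0055
0.75 1050 x [-0.0055  0.0872] y [-0.0422  0.0512] [0.0409 0.0041] ((40.702552795410156, 5.12701416015625), (98.94375610351562, 96.98475646972656), 89.13773345947266)
0.6 420 [[-12.0, -46.0], [87.0, -48.0], [89.0, 56.0], [-10.0, 57.0]]
```

>>> {"fn": "step_arm", "kwargs": {
  "targets": [
    [10, [0, 0, 0], 0],
    [10, [0, 0, 15], 0],
    [10, [0, 0, 15], 0],
    [10, [0, 0, 11], 0],
    [10, [10, 0, 0], 0],
    [10, [15, 0, 0], 0],
    [10, [15, 0, 0], 0],
    [10, [10, 0, 0], 0],
    [10, [5, 0, 0], 0],
    [10, [0, 0, 0], 0],
    [10, [0, 0, 0], 0]
  ]
}}

```text
time_s: 25.7
eef_pos: [0.6177, 0.0838, 0.0576]
eef_rot: [0.001, -0.671, 0.741, -0.0]
wrist_force: [0.3, 0.1, -2.6]
opening: 0.267
grasp_force: 72.6
```

```bash
python3 -c "
from h import *
rep(.024)"
```

```text
25.7 [0.6177 0.0838 0.0576] [ 0.3  0.1 -2.6] -95.63
tcp board -0.1473 0.0056
0.92 1025 x [-0.0049  0.087 ] y [-0.0418  0.0502] [0.0412 0.0036] ((41.784324645996094, 4.188014984130859), (96.49333953857422, 98.4399642944336), 88.0002670288086)
```

>>> {"fn": "step_arm", "kwargs": {
  "targets": [
    [10, [3, 0, 0], 0],
    [10, [3, 0, 0], 0],
    [10, [2, 0, 0], 0],
    [10, [2, 0, 0], 0],
    [10, [2, 0, 0], 0],
    [10, [2, 0, 0], 0],
    [10, [0, 0, 0], 0]
  ]
}}

```text
time_s: 26.38
eef_pos: [0.6159, 0.0701, 0.057]
eef_rot: [-0.0, -0.672, 0.741, -0.0]
wrist_force: [-0.7, 0.5, -1.0]
opening: 0.268
grasp_force: 72.6
```

>>> {"fn": "step_arm", "kwargs": {
  "targets": [
    [10, [1.5, 0, 0], 0],
    [10, [1.5, 0, 0], 0],
    [10, [0, 0, 0], 0]
  ]
}}

```text
time_s: 26.63
eef_pos: [0.6157, 0.0671, 0.057]
eef_rot: [-0.0, -0.672, 0.741, -0.0]
wrist_force: [-0.5, 0.1, -2.1]
opening: 0.27
grasp_force: 72.6
```

>>> {"fn": "step_arm", "kwargs": {
  "targets": [
    [10, [1, 0, 0], 0],
    [10, [1, 0, 0], 0],
    [10, [0, 0, 0], 0]
  ]
}}

```text
time_s: 26.88
eef_pos: [0.6155, 0.0653, 0.0571]
eef_rot: [-0.0, -0.672, 0.741, -0.0]
wrist_force: [-0.0, 0.4, -1.7]
opening: 0.264
grasp_force: 72.6
```

```bash
python3 -c "
from h import *
rep(.024)"
```

```text
26.8833 [0.6155 0.0653 0.0571] [-0.   0.4 -1.7] -95.57
tcp board -0.1286 0.0052
0.93 1003 x [0.0033 0.0946] y [-0.0404  0.0503] [0.0486 0.005 ] ((48.797325134277344, 4.6682281494140625), (95.87926483154297, 98.24089050292969), 89.81832122802734)
```

>>> {"fn": "step_arm", "kwargs": {
  "targets": [
    [10, [1, 0, 0], 0],
    [10, [1, 0, 0], 0],
    [10, [0, 0, 0], 0]
  ]
}}

```text
time_s: 27.23
eef_pos: [0.6153, 0.0633, 0.057]
eef_rot: [-0.0, -0.672, 0.741, -0.0]
wrist_force: [0.6, 0.4, -1.7]
opening: 0.268
grasp_force: 72.6
```

>>> {"fn": "step_arm", "kwargs": {
  "targets": [
    [10, [0.7, 0, 0], 0],
    [10, [0.7, 0, 0], 0],
    [10, [0, 0, 0], 0]
  ]
}}

```text
time_s: 27.48
eef_pos: [0.6151, 0.0619, 0.057]
eef_rot: [-0.0, -0.672, 0.741, -0.0]
wrist_force: [0.2, -0.2, -1.2]
opening: 0.266
grasp_force: 72.6
```

>>> {"fn": "step_arm", "kwargs": {
  "targets": [
    [10, [0.7, 0, 0], 0],
    [10, [0, 0, 0], 0]
  ]
}}

```text
time_s: 27.65
eef_pos: [0.6151, 0.0612, 0.057]
eef_rot: [0.0, -0.672, 0.741, -0.0]
wrist_force: [-0.2, -0.1, -1.7]
opening: 0.264
grasp_force: 72.6
```

>>> {"fn": "step_arm", "kwargs": {
  "targets": [
    [10, [0.7, 0, 0], 0],
    [10, [0, 0, 0], 0]
  ]
}}

```text
time_s: 27.82
eef_pos: [0.615, 0.0605, 0.057]
eef_rot: [-0.0, -0.672, 0.741, -0.0]
wrist_force: [0.3, 0.2, -1.4]
opening: 0.265
grasp_force: 72.6
```

>>> {"fn": "step_arm", "kwargs": {
  "targets": [
    [10, [0.7, 0, 0], 0],
    [10, [0, 0, 0], 0]
  ]
}}

```text
time_s: 27.98
eef_pos: [0.6149, 0.0598, 0.057]
eef_rot: [-0.0, -0.672, 0.741, -0.0]
wrist_force: [0.4, 0.9, -1.3]
opening: 0.268
grasp_force: 72.6
```

>>> {"fn": "step_arm", "kwargs": {
  "targets": [
    [10, [0.7, 0, 0], 0],
    [10, [0, 0, 0], 0]
  ]
}}

```text
time_s: 28.15
eef_pos: [0.6149, 0.0591, 0.057]
eef_rot: [-0.0, -0.672, 0.741, -0.0]
wrist_force: [0.9, -0.0, -0.7]
opening: 0.269
grasp_force: 72.6
```

```bash
python3 -c "
from h import *
rep(.024)"
```

```text
28.15 [0.6149 0.0591 0.057 ] [ 0.9 -0.  -0.7] -95.57
tcp board -0.1224 0.0052
0.95 1043 x [0.0096 0.1024] y [-0.0419  0.0507] [0.056  0.0042] ((55.89193344116211, 4.298526763916016), (96.988037109375, 97.25165557861328), 89.34172058105469)
```

>>> {"fn": "step_arm", "kwargs": {
  "targets": [
    [10, [0.7, 0, 0], 0],
    [10, [0, 0, 0], 0]
  ]
}}

```text
time_s: 28.42
eef_pos: [0.615, 0.0589, 0.0572]
eef_rot: [0.0, -0.672, 0.741, 0.0]
wrist_force: [-0.2, 1.7, -1.0]
opening: 0.269
grasp_force: 72.6
```

>>> {"fn": "step_arm", "kwargs": {
  "targets": [
    [10, [0.7, 0, 0], 0],
    [10, [0, 0, 0], 0]
  ]
}}

```text
time_s: 28.58
eef_pos: [0.6152, 0.0587, 0.0573]
eef_rot: [0.001, -0.672, 0.741, 0.0]
wrist_force: [-0.5, 4.8, 0.2]
opening: 0.27
grasp_force: 72.8
```

>>> {"fn": "step_arm", "kwargs": {
  "targets": [
    [10, [0.7, 0, 0], 0],
    [10, [0, 0, 0], 0]
  ]
}}

```text
time_s: 28.75
eef_pos: [0.6153, 0.0586, 0.0575]
eef_rot: [0.001, -0.672, 0.74, 0.001]
wrist_force: [0.3, 6.3, 0.7]
opening: 0.268
grasp_force: 72.9
```

>>> {"fn": "step_arm", "kwargs": {
  "targets": [
    [10, [0.7, 0, 0], 0],
    [10, [0, 0, 0], 0]
  ]
}}

```text
time_s: 28.92
eef_pos: [0.6153, 0.0585, 0.0577]
eef_rot: [0.002, -0.672, 0.74, 0.001]
wrist_force: [-0.3, 7.6, 0.9]
opening: 0.269
grasp_force: 73.0
```

Coaster is home (stalled, 7 N push). Backing out.

>>> {"fn": "step_arm", "kwargs": {
  "targets": [
    [10, [-2, 0, 0], 0],
    [10, [-8, 0, 0], 0],
    [10, [-15, 0, 0], 0],
    [10, [-20, 0, -5], 0],
    [10, [-20, 0, -20], 0],
    [10, [-20, 0, -25], 0],
    [10, [0, 0, 0], 0]
  ]
}}

```text
time_s: 29.5
eef_pos: [0.6263, 0.1461, 0.1115]
eef_rot: [0.004, -0.673, 0.739, -0.002]
wrist_force: [2.6, -0.3, -1.0]
opening: 0.27
grasp_force: 72.7
```

```bash
python3 -c "
from h import *
rep(.024)
plan([.454,.284,.105],-95.6,8)"
```

```text
29.5 [0.6263 0.1461 0.1115] [ 2.6 -0.3 -1. ] -95.34
tcp board -0.21 0.008
0.67 1036 x [0.0102 0.1025] y [-0.042   0.0506] [0.0565 0.0041] ((56.35270309448242, 4.217426300048828), (97.40147399902344, 96.65370178222656), 89.03069305419922)
[-15.6, 22.8, 0.4] 0.02
[-15.6, 22.8, 0.4] 0.02
[-15.6, 22.8, 0.4] 0.02
[-15.6, 22.8, 0.4] 0.02
[-15.6, 22.8, 0.4] 0.02
[-15.6, 22.8, 0.4] 0.02
[-15.6, 22.8, 0.4] 0.02
[-15.5, 22.8, 0.4] 0.02
```

>>> {"fn": "step_arm", "kwargs": {
  "targets": [
    [10, [-15.6, 22.8, 0], 0],
    [10, [-15.6, 22.8, 0], 0],
    [10, [-15.6, 22.8, 0], 0],
    [10, [-15.6, 22.8, 0], 0],
    [10, [-15.6, 22.8, 0], 0],
    [10, [-15.6, 22.8, 0], 0],
    [10, [-15.6, 22.8, 0], 0],
    [10, [-15.6, 22.8, 0], 0],
    [10, [0, 0, 20], 0],
    [10, [0, 0, 20], 0],
    [10, [0, 0, 15], 0],
    [10, [0, 0, 0], 0]
  ]
}}

```text
time_s: 30.6
eef_pos: [0.4497, 0.2802, 0.0479]
eef_rot: [-0.005, -0.672, 0.741, 0.0]
wrist_force: [-0.8, -0.9, -1.7]
opening: 0.266
grasp_force: 72.5
```

>>> {"fn": "step_arm", "kwargs": {
  "targets": [
    [10, [0, 0, 0], 0],
    [10, [0, 0, 0], 0]
  ]
}}

```text
time_s: 30.77
eef_pos: [0.4535, 0.2825, 0.052]
eef_rot: [-0.0, -0.672, 0.741, -0.0]
wrist_force: [1.2, 0.6, -1.3]
opening: 0.265
grasp_force: 72.5
```

Lower to heel contact (~37 mm), then on with a weak grip so the turner pivots level.

>>> {"fn": "step_arm", "kwargs": {
  "targets": [
    [10, [0, 0, 6], 0],
    [10, [0, 0, 6], 0],
    [10, [0, 0, 2], 0],
    [14, [0, 0, 0], 0],
    [14, [0, 0, 1], 0],
    [14, [0, 0, 1], 0],
    [14, [0, 0, 1], 0],
    [14, [0, 0, 0], 0]
  ],
  "force": 20
}}

```text
time_s: 31.43
eef_pos: [0.4538, 0.2835, 0.0357]
eef_rot: [0.001, -0.672, 0.741, -0.0]
wrist_force: [-0.7, 2.1, 4.4]
opening: 0.271
grasp_force: 73.6
```

>>> {"fn": "step_arm", "kwargs": {
  "targets": [
    [14, [0, 0, 1], 0],
    [14, [0, 0, 1], 0],
    [14, [0, 0, 1], 0],
    [14, [0, 0, 1], 0],
    [14, [0, 0, 1], 0],
    [14, [0, 0, 1], 0],
    [14, [0, 0, 0], 0]
  ]
}}

```text
time_s: 32.02
eef_pos: [0.4552, 0.2858, 0.0314]
eef_rot: [0.003, -0.672, 0.74, 0.001]
wrist_force: [-2.7, 4.5, 11.6]
opening: 0.269
grasp_force: 75.0
```

>>> {"fn": "step_arm", "kwargs": {
  "targets": [
    [14, [0, 0, -2], 0],
    [28, [0, 0, 0], 0],
    [36, [0, 0, 0], 0],
    [50, [0, 0, 0], 0],
    [85, [0, 0, 0], 0],
    [85, [0, 0, 0], 0],
    [85, [0, 0, 0], 0],
    [85, [0, 0, 0], 0],
    [85, [0, 0, -15], 0],
    [85, [0, 0, -30], 0],
    [85, [0, 0, -35], 0],
    [85, [0, 0, 0], 0]
  ]
}}

```text
time_s: 33.02
eef_pos: [0.4571, 0.2852, 0.1169]
eef_rot: [0.005, -0.672, 0.741, -0.001]
wrist_force: [1.9, 1.2, -0.5]
opening: 0.994
grasp_force: 0.0
```

```bash
python3 -c "
from h import *
st=robot.get_state(); print(st['time_s'],st['eef_pos'],st['opening'],st['grasp_force'],tyaw(st))
im,K,P=cam('wrist'); save('fin',im)
for s in robot.silhouettes('turner','wrist')[:2]:
    r=cv2.boxPoints(cv2.minAreaRect(np.argwhere(s['mask'])[:,::-1].astype(np.float32))); print(s['p'],r.round().tolist(),ray(r,K,P,.03)[:,:2].round(3).tolist())
plan([.604,.03,.22],-95.6,9)
"
```

```text
33.0167 [0.45714106 0.28522587 0.11689438] 0.9940781732744108 0.0 -95.57379877342824
0.58 [[229.0, 22.0], [295.0, 22.0], [295.0, 283.0], [229.0, 283.0]] [[0.464, 0.156], [0.419, 0.161], [0.431, 0.371], [0.491, 0.365]]
[26.5, -19.2, -11.9] 0.0
[26.5, -19.2, -11.9] 0.0
[26.5, -19.2, -11.9] 0.0
[26.5, -19.2, -11.9] 0.0
[26.5, -19.2, -11.9] 0.0
[26.5, -19.2, -11.9] 0.0
[26.5, -19.2, -11.9] 0.0
[26.5, -19.2, -11.9] 0.0
[26.5, -19.2, -11.9] 0.0
```

```bash
python3 -c "
from h import *
plan([.600,-.04,.22],-95.6,12)
"
```

```text
[25.7, -14.7, -8.9] 0.0
[25.7, -14.7, -8.9] 0.0
[25.7, -14.7, -8.9] 0.0
[25.7, -14.7, -8.9] 0.0
[25.7, -14.7, -8.9] 0.0
[25.7, -14.7, -8.9] 0.0
[25.7, -14.7, -8.9] 0.0
[25.7, -14.7, -8.9] 0.0
[25.7, -14.7, -8.9] 0.0
[25.7, -14.7, -8.9] 0.0
[25.7, -14.7, -8.9] 0.0
[25.7, -14.7, -8.9] 0.0
```

>>> {"fn": "step_arm", "kwargs": {
  "targets": [
    [85, [0, 0, -35], 0],
    [85, [0, 0, -35], 0],
    [85, [26, -16, -4], 0],
    [85, [28, -16, -4], 0],
    [85, [28, -16, -4], 0],
    [85, [28, -16, -4], 0],
    [85, [28, -16, -4], 0],
    [85, [28, -16, -4], 0],
    [85, [28, -16, -4], 0],
    [85, [28, -16, -4], 0],
    [85, [28, -16, -4], 0],
    [85, [28, -16, 0], 0]
  ]
}}

```text
time_s: 34.12
eef_pos: [0.5857, -0.0108, 0.2161]
eef_rot: [-0.001, -0.672, 0.741, 0.001]
wrist_force: [0.8, 0.6, -0.3]
opening: 0.997
grasp_force: 0.0
```

>>> {"fn": "step_arm", "kwargs": {
  "targets": [
    [85, [30, -12, 0], 0],
    [85, [0, 0, 0], 0],
    [85, [0, 0, 0], 0]
  ]
}}

```text
time_s: 34.37
eef_pos: [0.5942, -0.0419, 0.215]
eef_rot: [-0.001, -0.671, 0.742, 0.001]
wrist_force: [-0.9, 1.1, 0.9]
opening: 0.996
grasp_force: 0.0
```

```bash
python3 -c "
from h import *
st=robot.get_state(); print(st['time_s'],st['eef_pos'])
im,K,P=cam('wrist'); save('w9',im); np.savez('w9.npz',K=K,P=P,im=im)
print([[round(float(v)) for v in proj([*(O+x*XD+y*YD),z],K,P)[0]] for x,y,z in [(-.015,-.075,.017),(-.015,.075,.017),(.1,-.075,.033),(.1,.075,.033),(.004,-.045,.024),(.1,.05,.024)]])
for s in robot.silhouettes('coaster','wrist')[:3]:
    r=cv2.boxPoints(cv2.minAreaRect(np.argwhere(s['mask'])[:,::-1].astype(np.float32))); w=ray(r,K,P,.024)[:,:2]-O
    print(s['p'],s['mask'].sum(),r.round(1).tolist(),np.c_[w@XD,w@YD].round(4).tolist())
# brightness profile across coaster's far edge and rail along board x at several y
g=cv2.cvtColor(im,cv2.COLOR_RGB2GRAY)
for y in [-.03,.005,.04]:
    xs=np.arange(.085,.125,.001); uv=proj(np.c_[[ [*(O+x*XD+y*YD),.024] for x in xs]],K,P)
    print(y,[int(c) for c in cv2.remap(im[:,:,0],uv[:,:1].astype(np.float32),uv[:,1:].astype(np.float32),1).ravel()])
"
```

```text
34.3667 [ 0.59415217 -0.04185068  0.21495625]
[[315, 163], [187, 164], [324, 54], [175, 55], [290, 148], [202, 56]]
0.8 8364 [[200.0, 52.0], [292.0, 52.0], [292.0, 146.0], [200.0, 146.0]] [[0.1035, 0.0515], [0.1034, -0.0434], [0.0064, -0.0468], [0.0067, 0.0574]]
0.39 1145 [[61.20000076293945, 301.5], [113.0, 259.20001220703125], [128.3000030517578, 277.8999938964844], [76.5, 320.20001220703125]] [[-0.2018, 0.2566], [-0.1377, 0.1774], [-0.1655, 0.1617], [-0.2326, 0.2419]]
-0.03 [108, 94, 89, 105, 172, 222, 235, 241, 238, 232, 228, 224, 207, 151, 104, 110, 101, 92, 105, 139, 174, 196, 208, 210, 211, 211, 212, 214, 212, 201, 165, 125, 120, 128, 138, 139, 132, 124, 115, 110]
0.005 [113, 114, 113, 113, 114, 112, 114, 112, 113, 114, 115, 113, 114, 113, 112, 111, 105, 92, 91, 119, 155, 183, 200, 206, 208, 208, 209, 210, 210, 202, 175, 125, 100, 98, 95, 96, 95, 100, 105, 108]
0.04 [123, 123, 131, 166, 213, 230, 233, 234, 235, 236, 238, 238, 234, 228, 215, 179, 129, 100, 88, 106, 144, 177, 198, 208, 211, 210, 213, 212, 213, 208, 189, 145, 113, 109, 106, 103, 100, 94, 81, 70]
```

```bash
python3 -c "
from h import *
for c in ['scene','top']:
    cam(c)
    for s in robot.silhouettes('turner',c)[:1]: print(c,s['p'],s['uv'],s['mask'].sum(),cv2.minAreaRect(np.argwhere(s['mask'])[:,::-1].astype(np.float32)))
"
```

```text
scene 0.77 [207.0, 252.7] 629 ((211.06875610351562, 251.8524627685547), (18.93558692932129, 65.7359390258789), 78.95905303955078)
top 0.84 [181.8, 253.6] 750 ((172.53050231933594, 252.72561645507812), (71.89093780517578, 16.343868255615234), 6.34019136428833)
```

Turner sits the same as it did at the start, level and clear of the board. Handing in.

```bash
python3 -c "
from cell import robot
print(robot.job_done())"
```

```text
the job is handed in; nothing more can be done
None
```

The job is handed in, though the judge's result was not reported: by my last camera checks and force readings, the coaster lies feet up, square and home against the rail, and the turner stands level on the worktop, released and clear of the board.

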